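# Gang-clamp feeder caps for drilling

### The job

The caps of the bird feeders are to be drilled as one stack. Lay the plywood backing block flat on the clamp's round anvil, lift the cap off every feeder that has one and stack the caps right way up and squarely on one another on the block, centred over the anvil; then swing the clamp arm over until it stops, and wind its T-handle down (clockwise from above) until the pad meets the top cap and is snug, so that the stack stays firmly clamped when you let go, without forcing it. Leave the feeders standing in the rack and everything else where it is.

Things in the scene. Friction and masses are not known exactly. Their poses are not given: they have to be found in the camera images.
- rack: grey galvanised steel rack, 120 x 370 mm, 115 mm high, fixed; holds four tube feeders upright in a row along its y axis, 85 mm apart (at y = -127.5, -42.5, 42.5, 127.5 mm, x = 0). Origin at the centre of its underside; the slots open to its -x. The feeders stand on its floor 20 mm above the table.
- feeder1: loose clear acrylic tube feeder, 205 mm tall, tube 56 mm in diameter, about 0.5 kg, upright in the rack; origin at the centre of its underside. It stays where it is. Some of the four have no cap at the start.
- feeder2: loose clear acrylic tube feeder, 205 mm tall, tube 56 mm in diameter, about 0.5 kg, upright in the rack; origin at the centre of its underside. It stays where it is. Some of the four have no cap at the start.
- feeder3: loose clear acrylic tube feeder, 205 mm tall, tube 56 mm in diameter, about 0.5 kg, upright in the rack; origin at the centre of its underside. It stays where it is. Some of the four have no cap at the start.
- feeder4: loose clear acrylic tube feeder, 205 mm tall, tube 56 mm in diameter, about 0.5 kg, upright in the rack; origin at the centre of its underside. It stays where it is. Some of the four have no cap at the start.
- cap1: flat round steel feeder cap, 64 mm wide, 16 mm high (top 4 mm thick, skirt 59 mm inside, open below), about 70 g. Origin at the centre of the skirt's lower edge, z up. It sits loose on a feeder, origin 193 mm above the feeder's, top 229 mm above the table; skirt and tube overlap 12 mm; lifts straight off. Two to four caps are present. Caps stack flat, 16 mm each; they do not nest.
- cap2: flat round steel feeder cap, 64 mm wide, 16 mm high (top 4 mm thick, skirt 59 mm inside, open below), about 70 g. Origin at the centre of the skirt's lower edge, z up. It sits loose on a feeder, origin 193 mm above the feeder's, top 229 mm above the table; skirt and tube overlap 12 mm; lifts straight off. Two to four caps are present. Caps stack flat, 16 mm each; they do not nest.
- cap3: flat round steel feeder cap, 64 mm wide, 16 mm high (top 4 mm thick, skirt 59 mm inside, open below), about 70 g. Origin at the centre of the skirt's lower edge, z up. It sits loose on a feeder, origin 193 mm above the feeder's, top 229 mm above the table; skirt and tube overlap 12 mm; lifts straight off. Two to four caps are present. Caps stack flat, 16 mm each; they do not nest.
- cap4: flat round steel feeder cap, 64 mm wide, 16 mm high (top 4 mm thick, skirt 59 mm inside, open below), about 70 g. Origin at the centre of the skirt's lower edge, z up. It sits loose on a feeder, origin 193 mm above the feeder's, top 229 mm above the table; skirt and tube overlap 12 mm; lifts straight off. Two to four caps are present. Caps stack flat, 16 mm each; they do not nest.
- block: loose plywood backing block, 96 (x) x 66 (y) x 20 (z) mm, about 90 g; origin at the centre of its underside; starts flat on the table between robot and rack.
- clamp: swing-arm screw clamp, fixed: grey steel base plate 300 x 120 x 12 mm, reaching from 75 mm on the -x side to 225 mm on the +x side of its origin, with a round steel anvil (80 mm diameter, top 18 mm above the table) and a post 32 mm in diameter standing 170 mm to the +x side of the anvil. Origin on the table under the anvil's centre; the clamp's x axis runs from the anvil to the post.
- anvil (a point): centre of the anvil's top face, 18 mm above the table; the pad comes down here when the arm is closed.
- swing (a joint): swing of the clamp arm about the vertical post, rad: 0 = closed against its stop, the pad's axis over the anvil, the arm pointing along the clamp's -x; grows to 1.8 as the arm swings open anticlockwise seen from above (towards the clamp's -y). It starts open at 1.1 to 1.6 and stays where it is left; stiff, 1.2 N m of friction (about 12 N pushed 100 mm from the post).
- swing_pivot (a point): point on the post's axis at the arm's mid height, 149 mm above the table. The arm is a bar 30 mm wide, 26 mm high (136 to 162 mm above the table), with a hub 52 mm in diameter here (top at 169 mm) and the screw 170 mm away.
- pad: the clamp's round swivel pad, 38 mm in diameter, on the 15 mm screw at the arm's end; origin at the centre of its lower face, 114 mm above the table when the handle reads 0. It sinks 3.18 mm per rad of the handle (20 mm a turn).
- handle (a joint): turn of the screw's T-handle, rad: grows clockwise seen from above, which lowers screw, pad and handle together by 20 mm a turn; range 0 to 17, starts at 0 to 1.5. It turns against 0.12 N m of friction (2.7 N pushed 45 mm from the axis) until the pad meets the work; then the torque rises steeply (0.2 to 0.3 N m is snug) and the thread holds what it is given.
- handle_hub (a point): centre of the T-handle on the screw's axis, at the height of the bar: 222 mm above the table when the handle reads 0, sinking with the screw. Hub 24 mm in diameter and 24 mm high; nothing stands higher than the bar here.
- bar_end (a point): one end of the T-handle's bar, 56 mm from the axis (the other end lies across from it). The bar is 10 mm thick with 16 mm balls on its ends.
- dustpan: bamboo dustpan in the white tray at the left; bystander.
- canister: closed yellow tin canister, 87 mm wide, 122 mm high, in the white tray; bystander.
- brush: wooden hand brush, 195 mm long, on the table at the near left; bystander.
- coil: coil of dark wire, 100 mm wide, on the table at the right; bystander.
Not all that is in view belongs to the job. What is shaped like the cap4 but green or red is not meant.

How it is judged:
By the outcome, as a careful person would: the job done as asked, in the order asked, and still so for the second after the job is handed in, with the robot touching nothing.
Of cap1, cap2, cap3, cap4 only 2 to 4 are there at a start; the rules pass over those that are not, and their reading is None.
At some moment in a run one of block may be knocked a few centimetres aside while the robot is not near it.
It also fails if it takes over 210 s, if anything falls off the work surface, if the arm or the gripper's body presses on something with over 40 N, if the wrist force passes 120 N, or if a joint passes its speed limit or range.

### The arm

A 6-joint arm with a two-finger parallel gripper is mounted at the origin on the work surface. World frame = base frame: x ahead of the robot, y to its left, z up, the work surface at z = 0. Lengths are in mm, angles in degrees, forces in N, time in s.
With the tool pointing down it reaches from about 375 to 925 mm from the base axis. Payload 5.7 kg.
Tool frame: the origin (TCP) lies on the centre line of the jaws, within the pads' length; the fingertips stand ctrl.tcp_to_tips ahead of it and the grasp point (between the pads) is the TCP (ctrl.tcp_to_tips is the distance from the TCP to the fingertips, in mm); z points along the fingers, y is the line along which they close (so a half turn about z gives the same grasp; the last joint's range is limited). The gripper opens to 88 mm and grips with 3 to 60 N. Pads are 20 mm wide; open, the fingers measure 115 mm over their backs; the gripper's body (75 mm by 178 mm) begins 61 mm behind the grasp point.
Start: joints at [64.681, 20.558, 86.54, -0, 72.909, -6.595], TCP at [192.601, 568.216, 241.623] pointing down, gripper open.
Joint ranges: [-170.27, 170.27], [-57.76, 135], [12.27, 136.19], [-55.21, 235.2], [11.17, 155.16], [-170.74, 170.74]. Speed limits (degrees/s): [136.94, 136.94, 180, 180, 180, 180].

### API

Orientations are given as a 3x3 rotation matrix whose columns are the frame's x, y, z axes.
In Python, from bench import readout, read_camera, ctrl gives the robot as it stands.
- The arm moves only by the tool apply_moves, never from a script. Its argument "rows" is a list of rows, each a list of 3 entries, a list of its own where there are three numbers: the turn, a rotation vector about the tool's x, y, z each as a share of pi rad, from -1 to 1, then the shift along the tool's x, y, z each as a share of 25 cm, from -1 to 1, then the finger opening in mm, from 0 to 87.8. In form: [[[wx, wy, wz], [dx, dy, dz], fingers], ...]. A call has 1 to 8 rows; each row is the pose to reach, as a shift and turn from the pose commanded when the call began, along the tool's axes at that moment, turning the shorter way round; what a row does not reach only later rows make up. A row lasts 1/8 s, in which the tool goes at most 62.5 mm and 10.7 degrees, less where a joint would pass 70% of its speed; a pose out of reach is approached as far as the arm can. A call with a number of a shift or a turn outside -1 to 1 is refused whole. A call with a gripper value outside its range is refused whole. The fingers move at their own pace and stop on an object; the grip force is fixed at half the most. Time passes only in rows, so rows that repeat a pose let the fingers close. It gives the time, the measured TCP pose, the force, the opening and the grip force at its end, in the units of the state.
- readout.get_state(): the state, without advancing time (a new reading comes with each control period).
- read_camera(name): name is "side" or "top"; returns a dict with "frame" (384x512x3 uint8, blue, green, red), "K" (3x3 intrinsics, pixels), "R" (3x3) and "t" (3): a world point X has camera coordinates R X + t. Camera axes: x right, y down, z forward; pixel columns grow to the right and rows downward; lengths in mm; the calibration is good to about 2 mm. A picture is of the moment at which its call begins. There is no depth.
- ctrl.close_job(): hands the job in; it is judged then, once.
The state is a dict: "time": time; "joints": joint angles; "joint_vel": joint speeds; "effort": joint torques, N m; "position": TCP position; "tcp_rot": TCP orientation; "force": force on the tool from outside, world axes, zero at the start; "moment": the same for the moment, N m; "finger_gap": finger opening in mm; "grasp_force": force on a finger pad.
Only numpy, scipy, OpenCV 4.12 (cv2) and the standard library are available. Lean on these libraries where they do the work, as an engineer would, in place of code of your own. Each camera call takes 0.05 s, during which the arm holds its last target. There are 200 camera calls.

## Working session

There is one attempt and no reset: what is moved stays moved. The work goes in short steps, Python scripts to look and compute and a tool call to move; the robot and the scene stay as the last step left them, time stands still between calls to the robot, and variables do not carry over. Pictures are saved under pics/ and viewed, at most 14 in all, crops included, and the job is handed in when it is done.

Besides the shell and the picture viewer there is one more tool, called as a command line: name --argument value ..., lists and objects as JSON in quotes. apply_moves: Moves the arm, as the interface text tells. Its arguments: {"type":"object","properties":{"rows":{"type":"array"}},"required":["rows"]}

```bash
mkdir -p pics; ls; python3 - <<'E'
from bench import readout, read_camera, ctrl
import cv2,json
s=readout.get_state(); print(s); print(ctrl.tcp_to_tips)
for n in("side","top"):
    c=read_camera(n); cv2.imwrite(f"pics/{n}0.png",cv2.resize(c["frame"],(800,600),interpolation=cv2.INTER_CUBIC)); print(n,c["K"],c["R"],c["t"])
E
```

```text
pics
{'time': 0.0, 'joints': array([ 6.46805123e+01,  2.05969048e+01,  8.65984003e+01, -1.30055246e-03,
        7.29095339e+01, -6.59483711e+00]), 'joint_vel': array([-0.02203993, -0.01903113,  0.03443489,  0.07707512, -0.057061  ,
       -0.10710638]), 'effort': array([-2.50137142e-03, -5.15368724e+01, -2.70726317e+01,  6.71439827e-02,
        3.43075383e-02, -1.71020470e-04]), 'position': array([192.34326574, 567.63627501, 240.82418355]), 'tcp_rot': array([[-9.47074327e-01,  3.21013452e-01, -7.62923059e-04],
       [ 3.21014304e-01,  9.47072885e-01, -1.66328904e-03],
       [ 1.88605586e-04, -1.82016756e-03, -9.99998326e-01]]), 'force': array([1.23140457, 0.55156988, 0.32660562]), 'moment': array([-0.02052064, -0.01617888, -0.00830116]), 'grasp_force': 0.0, 'finger_gap': 87.52187453372628}
19.0
side [[437.69065884   0.         246.24639485]
 [  0.         437.69065884 193.44447409]
 [  0.           0.           1.        ]] [[-0.92706123 -0.37460203 -0.01519194]
 [-0.21813187  0.57190086 -0.79078941]
 [ 0.3049196  -0.72979635 -0.61189976]] [ 471.09928065  150.33294967 1606.89250412]
top [[481.23376282   0.         257.85174865]
 [  0.         481.23376282 194.6218915 ]
 [  0.           0.           1.        ]] [[-0.02321476 -0.99958973 -0.01677652]
 [-0.99710162  0.02436661 -0.07207377]
 [ 0.07245299  0.01505472 -0.9972582 ]] [ 121.25465088  478.57500777 1649.45975072]
```

View pics/top0.png

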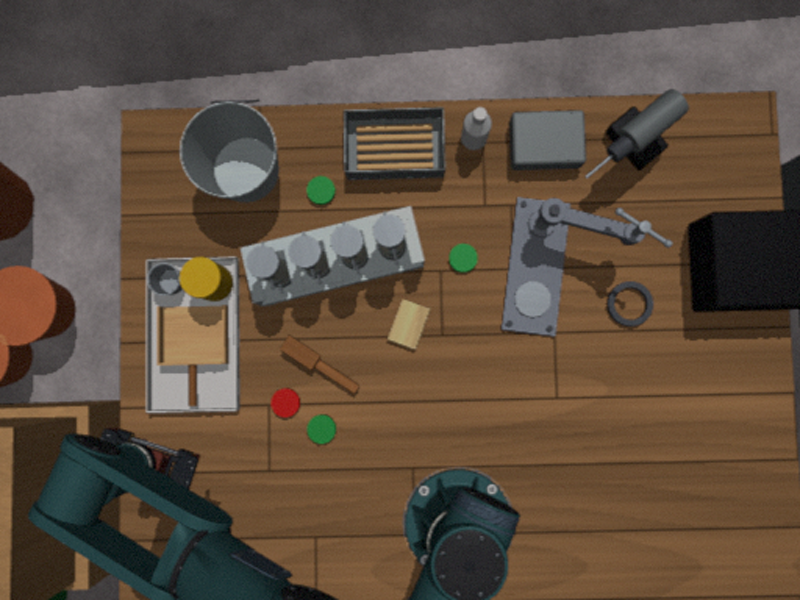

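View pics/side0.png

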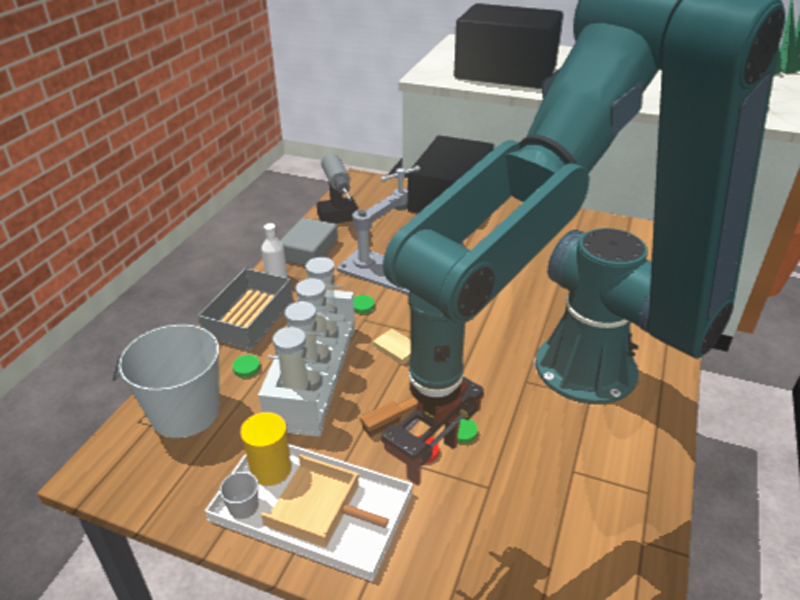

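The top view (800x600) shows:
- Feeder tops at about (267,262), (308,253), (349,243) and (390,232).
- The block at (409,325), the anvil at (533,298), the post at (551,213) and the T-handle hub at (641,230).

These could be mistaken for caps:
- Green discs at (320,190), (463,258) and (321,430).
- A red disc at (285,403).
- The tin cup in the tray at (167,280).
- The anvil at (533,298).

I choose the grey discs on the feeders. A close crop will show which feeders actually have one.

```bash
python3 - <<'E'
from bench import read_camera
import cv2,numpy as np
a=read_camera("top")["frame"][125:205,145:285]; b=read_camera("side")["frame"][155:285,160:235]
a=cv2.resize(a,None,fx=3.5,fy=3.5,interpolation=3); b=cv2.resize(b,None,fx=4,fy=4,interpolation=3)
o=np.zeros((max(a.shape[0],b.shape[0]),a.shape[1]+b.shape[1],3),np.uint8);o[:a.shape[0],:a.shape[1]]=a;o[:b.shape[0],a.shape[1]:]=b
print(o.shape);cv2.imwrite("pics/crop1.png",o)
E
```

```text
(520, 790, 3)
```

View pics/crop1.png

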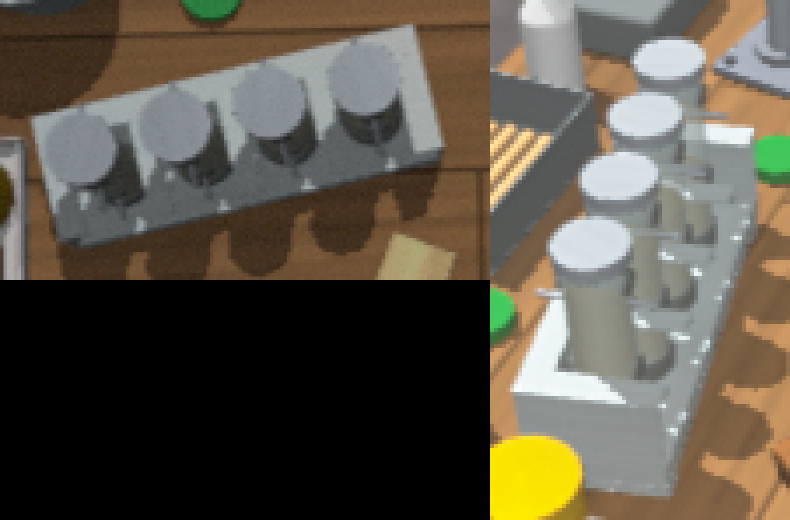

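All four feeders carry a grey cap: discs at the same height with skirts in both views. Next I fit the positions by contour.

```bash
cat > h.py <<'E'
from bench import readout, read_camera, ctrl
import cv2, numpy as np
from scipy.optimize import minimize
def grab(*names): return [dict(read_camera(n)) for n in names]
def proj(c,P):
    q=(c["R"]@np.asarray(P,float).T).T+c["t"]; q=q@np.array(c["K"]).T; return q[:,:2]/q[:,2:]
def back(c,uv,z):
    d=np.array(c["R"]).T@np.linalg.solve(c["K"],[uv[0],uv[1],1]); o=-np.array(c["R"]).T@c["t"]; return (o+d*(z-o[2])/d[2])[:2]
def samp(c,P):
    p=proj(c,P).astype(np.float32); f=cv2.GaussianBlur(c["frame"],(0,0),0.7).astype(np.float32)
    return cv2.remap(f,p[:,:1],p[:,1:],cv2.INTER_LINEAR)[:,0]
def disc(p,r,z):
    a=np.linspace(0,2*np.pi,90); return np.c_[p[0]+r*np.cos(a),p[1]+r*np.sin(a),0*a+z]
def rect(p,hx,hy,z):   # p=x,y,yaw(rad)
    t=np.linspace(-1,1,30); o=1+0*t
    q=np.r_[np.c_[t*hx,o*hy],np.c_[t*hx,-o*hy],np.c_[o*hx,t*hy],np.c_[-o*hx,t*hy]]
    R=np.array([[np.cos(p[2]),-np.sin(p[2])],[np.sin(p[2]),np.cos(p[2])]])
    return np.c_[q@R.T+p[:2],np.full(len(q),z)]
def fit(cams,shape,p0,rng=8,yaw=0.3):
    def sc(p):
        return -sum(np.linalg.norm(samp(c,shape(p,3))-samp(c,shape(p,-3)),axis=1).mean() for c in cams)
    p0=np.array(p0,float); g=np.arange(-rng,rng+.1,2)
    best=min((sc(q),tuple(q)) for q in (np.r_[p0[0]+a,p0[1]+b,p0[2:]+d] for a in g for b in g for d in ([0] if len(p0)==2 else np.linspace(-yaw,yaw,9))))
    sim=np.vstack([best[1]]+[np.array(best[1])+e for e in np.diag([1.5,1.5,.05][:len(p0)])])
    r=minimize(sc,best[1],method="Nelder-Mead",options=dict(initial_simplex=sim)); return r.x,-r.fun
E
python3 - <<'E'
from h import *
T,S=grab("top","side"); k=1/1.5625
for i,uv in enumerate([(267,262),(308,253),(349,243),(390,232)]):
    p=back(T,np.array(uv)*k,229)
    for nm,cs in(("T",[T]),("S",[S]),("TS",[T,S])):
        x,s=fit(cs,lambda q,d:disc(q,32+d,229),p,14); print(i,nm,p.round(1),x.round(1),round(s,1))
p=back(T,np.array((533,298))*k,18); x,s=fit([T],lambda q,d:disc(q,40+d,18),p); print("anvil",x,s)
p=back(T,np.array((409,325))*k,20)
for nm,cs in(("T",[T]),("TS",[T,S])):
    x,s=fit(cs,lambda q,d:rect(q,48+d,33+d,20),[*p,-.25]); print("block",nm,x.round(2),np.degrees(x[2]),s)
p=back(T,np.array((551,213))*k,169); 
for nm,cs in(("T",[T]),("S",[S]),("TS",[T,S])): x,s=fit(cs,lambda q,d:disc(q,26+d,169),p,14); print("pivot",nm,p,x,s)
print("hub",back(T,np.array((645,228))*k,222), "ends",back(T,np.array((619,212))*k,220),back(T,np.array((669,244))*k,220))
E
```

```text
0 T [554.8 369.8] [558.4 382.7] 46.6
0 S [554.8 369.8] [555.9 383.9] 105.2
0 TS [554.8 369.8] [555.8 383.4] 150.7
1 T [570.4 289.4] [575.5 297.2] 51.2
1 S [570.4 289.4] [574.1 301.2] 101.5
1 TS [570.4 289.4] [574.2 300.3] 143.9
2 T [588.1 209. ] [594.  216.2] 44.8
2 S [588.1 209. ] [592.6 217.9] 92.5
2 TS [588.1 209. ] [593.2 217.3] 134.9
3 T [607.6 128.5] [612.8 131.7] 45.5
3 S [607.6 128.5] [610.4 136. ] 96.5
3 TS [607.6 128.5] [611.5 134.3] 136.1
anvil [ 488.17967433 -177.31625529] 38.7508544921875
block T [ 4.3844e+02  9.9250e+01 -3.8000e-01] -22.036612078667122 73.94563293457031
block TS [ 4.3856e+02  1.0050e+02 -3.8000e-01] -21.99074558911498 140.75006103515625
pivot T [ 648.21690974 -197.07226914] [ 655.57323626 -203.88991758] 42.87290573120117
pivot S [ 648.21690974 -197.07226914] [ 653.39448286 -195.35296929] 51.76594543457031
pivot TS [ 648.21690974 -197.07226914] [ 655.80797571 -198.44161185] 86.87423706054688
hub [ 603.7279746  -368.74432878] ends [ 636.97922745 -320.23830402] [ 571.38277374 -414.41180467]
```

Cap centres are 85.1 mm apart, as expected, and anvil to pivot comes out at 169 mm. Next is a move helper that gives the numbers in tool shares. I start with the block.

```bash
cat >> h.py <<'E'
def go(*wps):  # waypoints (x,y,z,phi) -> wz and shift shares from the present measured pose
    s=readout.get_state(); R=s["tcp_rot"]; ph=np.degrees(np.arctan2(R[1,1],R[0,1])); 
    print("t",round(s["time"],2),"pos",s["position"].round(1),"phi",round(ph,1),"j6",round(s["joints"][5],1),"F",s["force"].round(1),"M",s["moment"].round(2),"gap",round(s["finger_gap"],1),"gf",round(s["grasp_force"],1))
    for w in wps:
        d=R.T@(np.array(w[:3])-s["position"])/250; a=(ph-w[3]+180)%360-180
        print(w,"wz",round(a/180,4),"d",d.round(4).tolist(),"rows>=",round(max(np.linalg.norm(d)*4,abs(a)/10.7),1))
E
python3 -c "
from h import *
go((320,330,260,68),(438.5,100.3,120,68))
T,=grab('top')
a=np.radians(-7.2)
x,s=fit([T],lambda q,d:rect(q,150+d,60+d,12),[488+75*np.cos(a),-177+75*np.sin(a),a],10,.1);print(x,np.degrees(x[2]),s, x[:2]-75*np.array([np.cos(x[2]),np.sin(x[2])]))
"
```

```text
t 0.3 pos [192.5 568.  241.4] phi 71.3 j6 -6.6 F [0.  0.5 0.2] M [ 0.04  0.07 -0.03] gap 87.8 gf 0.0
(320, 330, 260, 68) wz 0.0182 d [-0.7885, -0.738, -0.0741] rows>= 4.3
(438.5, 100.3, 120, 68) wz 0.0182 d [-1.5324, -1.4557, 0.4864] rows>= 8.7
[ 5.61676313e+02 -1.88465260e+02 -1.51179132e-01] -8.661926232656768 50.158451080322266 [ 487.53174969 -177.16996596]
```

apply_moves --rows '[[[0,0,0.018],[-0.4,-0.37,-0.06],87.8],[[0,0,0.018],[-0.6,-0.56,-0.07],87.8],[[0,0,0.018],[-0.79,-0.74,-0.074],87.8],[[0,0,0.018],[-0.79,-0.74,-0.074],87.8],[[0,0,0.018],[-0.79,-0.74,-0.074],87.8],[[0,0,0.018],[-0.79,-0.74,-0.074],87.8]]'

```text
time: 1.1
position: [320.9, 328.6, 260.4]
tcp_rot: [[-0.926, 0.377, 0.0], [0.377, 0.926, 0.0], [-0.0, 0.0, -1.0]]
force: [-0.4, 0.5, 0.3]
finger_gap: 87.8
grasp_force: 0.0
```

```bash
python3 -c "
from h import *
go((438.5,100.3,120,68))"
```

```text
t 1.1 pos [320.9 328.6 260.4] phi 67.9 j6 -30.8 F [-0.4  0.5  0.3] M [ 0.02  0.   -0.03] gap 87.8 gf 0.0
(438.5, 100.3, 120, 68) wz -0.0008 d [-0.7794, -0.6687, 0.5618] rows>= 4.7
```

apply_moves --rows '[[[0,0,0],[-0.4,-0.34,0],87.8],[[0,0,0],[-0.78,-0.669,0.1],87.8],[[0,0,0],[-0.78,-0.669,0.3],87.8],[[0,0,0],[-0.78,-0.669,0.5],87.8],[[0,0,0],[-0.78,-0.669,0.562],87.8],[[0,0,0],[-0.78,-0.669,0.562],87.8],[[0,0,0],[-0.78,-0.669,0.562],87.8]]'

```text
time: 1.98
position: [438.5, 102.6, 120.0]
tcp_rot: [[-0.927, 0.374, -0.001], [0.374, 0.927, 0.0], [0.001, 0.0, -1.0]]
force: [0.3, -0.6, 0.4]
finger_gap: 88.1
grasp_force: 0.0
```

```bash
python3 -c "
from h import *
S,=grab('side')
print(fit([S],lambda q,d:rect(q,48+d,33+d,20),[438.5,100.3,-.384],10,.2))
go((438.5,100.3,24,68))"
```

```text
(array([ 4.37292491e+02,  1.02695647e+02, -3.82076230e-01]), np.float64(80.56340789794922))
t 2.02 pos [439.  102.9 120.8] phi 68.1 j6 -63.7 F [ 0.2 -0.5 -0.5] M [-0.    0.03  0.05] gap 88.0 gf 0.0
(438.5, 100.3, 24, 68) wz 0.0005 d [-0.0015, -0.0108, 0.387] rows>= 1.5
```

apply_moves --rows '[[[0,0,0],[0,-0.007,0.15],87.8],[[0,0,0],[0,-0.007,0.26],87.8],[[0,0,0],[0,-0.007,0.34],87.8],[[0,0,0],[0,-0.007,0.385],87.8],[[0,0,0],[0,-0.007,0.385],87.8]]'

```text
time: 2.65
position: [438.2, 100.7, 24.0]
tcp_rot: [[-0.928, 0.373, 0.001], [0.373, 0.928, 0.0], [-0.001, 0.0, -1.0]]
force: [-0.5, -0.4, -0.3]
finger_gap: 87.8
grasp_force: 0.0
```

apply_moves --rows '[[[0,0,0],[0,0,0],55],[[0,0,0],[0,0,0],55],[[0,0,0],[0,0,0],55],[[0,0,0],[0,0,0],55],[[0,0,0],[0,0,0],55],[[0,0,0],[0,0,0],55]]'

```text
time: 3.4
position: [438.3, 99.9, 24.0]
tcp_rot: [[-0.927, 0.374, 0.001], [0.374, 0.927, 0.0], [-0.001, 0.0, -1.0]]
force: [-1.5, 0.9, 6.9]
finger_gap: 65.8
grasp_force: 30.0
```

```bash
python3 -c "
from h import *
go((438,101,24,68));print(readout.get_state()['joints'])"
```

```text
t 3.4 pos [438.3  99.9  24. ] phi 68.0 j6 -64.0 F [-1.5  0.9  6.9] M [0.04 0.14 0.02] gap 65.8 gf 30.0
(438, 101, 24, 68) wz 0.0002 d [0.0028, 0.0035, 0.0001] rows>= 0.0
[ 4.02808302e+00  2.80286406e+01  1.16979332e+02 -3.38855136e-03
  3.49345972e+01 -6.39979656e+01]
```

apply_moves --rows '[[[0,0,0],[0,0,-0.1],55],[[0,0,0],[0,0,-0.25],55],[[0,0,0],[0,0,-0.4],55],[[0,0,0],[0,0,-0.4],55]]'

```text
time: 3.9
position: [439.9, 100.0, 125.7]
tcp_rot: [[-0.927, 0.374, 0.006], [0.374, 0.927, 0.0], [-0.005, 0.002, -1.0]]
force: [-0.4, -1.2, -0.7]
finger_gap: 65.7
grasp_force: 30.0
```

```bash
python3 -c "
from h import *
T,S=grab('top','side')
x,s=fit([T],lambda q,d:disc(q,40+d,18),(488,-177));print(x,s)
x,s=fit([S],lambda q,d:disc(q,40+d,18),(488,-177));print(x,s)
x,s=fit([T,S],lambda q,d:disc(q,40+d,18),(488,-177));print(x,s)
a=np.radians(-8.8)
x,s=fit([T,S],lambda q,d:rect(q,150+d,60+d,12),[488+75*np.cos(a),-177+75*np.sin(a),a],10,.1);print(x,np.degrees(x[2]),s, x[:2]-75*np.array([np.cos(x[2]),np.sin(x[2])]))
cv2.imwrite('pics/s1.png',cv2.resize(S['frame'][70:240,180:330],None,fx=4,fy=3.5))
go((465,-55,124,81.2),(487.8,-177.2,124,81.2))"
```

```text
[ 488.26777458 -177.3185463 ] 40.68978500366211
[ 494.04549138 -188.01851553] 28.442119598388672
[ 488.25090273 -176.99686155] 61.235923767089844
[ 5.60837241e+02 -1.87230922e+02 -1.48123498e-01] -8.486851300725249 89.92985534667969 [ 486.65850882 -176.16223943]
t 4.0 pos [437.7  99.9 123.2] phi 68.0 j6 -64.0 F [-0.1 -0.4 -1.5] M [ 0.02  0.03 -0.01] gap 65.8 gf 30.0
(465, -55, 124, 81.2) wz -0.0732 d [-0.333, -0.5336, -0.0031] rows>= 2.5
(487.8, -177.2, 124, 81.2) wz -0.0732 d [-0.6005, -0.9527, -0.0031] rows>= 4.5
```

apply_moves --rows '[[[0,0,-0.02],[-0.12,-0.19,0],55],[[0,0,-0.04],[-0.25,-0.4,0],55],[[0,0,-0.06],[-0.38,-0.6,0],55],[[0,0,-0.073],[-0.5,-0.79,0],55],[[0,0,-0.073],[-0.58,-0.92,0],55],[[0,0,-0.073],[-0.6,-0.951,0],55],[[0,0,-0.073],[-0.6,-0.951,0],55],[[0,0,-0.073],[-0.6,-0.951,0],55]]'

```text
time: 5.0
position: [487.1, -175.0, 122.7]
tcp_rot: [[-0.988, 0.152, -0.002], [0.152, 0.988, 0.001], [0.002, 0.001, -1.0]]
force: [-0.3, -0.1, -0.8]
finger_gap: 65.9
grasp_force: 30.0
```

```bash
python3 -c "
from h import *
T,S=grab('top','side')
x,s=fit([S],lambda q,d:disc(q,40+d,18),(488,-177));print(x,s)
go((487.7,-176.7,48,81.2),(487.7,-176.7,42.5,81.2))"
```

```text
[ 485.51667194 -176.54520888] 22.908863067626953
t 5.1 pos [ 487.5 -175.1  123.2] phi 81.3 j6 -108.7 F [-0.9  0.  -1.1] M [0.02 0.08 0.01] gap 66.1 gf 30.0
(487.7, -176.7, 48, 81.2) wz 0.0003 d [-0.0019, -0.0062, 0.3006] rows>= 1.2
(487.7, -176.7, 42.5, 81.2) wz 0.0003 d [-0.002, -0.0062, 0.3226] rows>= 1.3
```

apply_moves --rows '[[[0,0,0],[-0.002,-0.006,0.1],55],[[0,0,0],[-0.002,-0.006,0.2],55],[[0,0,0],[-0.002,-0.006,0.27],55],[[0,0,0],[-0.002,-0.006,0.3],55],[[0,0,0],[-0.002,-0.006,0.315],55],[[0,0,0],[-0.002,-0.006,0.323],55],[[0,0,0],[-0.002,-0.006,0.323],55]]'

```text
time: 5.98
position: [488.6, -178.3, 43.1]
tcp_rot: [[-0.988, 0.153, 0.001], [0.153, 0.988, -0.0], [-0.001, -0.0, -1.0]]
force: [0.6, -0.1, -0.4]
finger_gap: 65.9
grasp_force: 30.0
```

```bash
python3 -c "
from h import *
go((487.7,-176.7,42,81.2))"
```

```text
t 5.97 pos [ 488.6 -178.3   43.1] phi 81.2 j6 -108.8 F [ 0.6 -0.1 -0.4] M [ 0.02 -0.01 -0.02] gap 65.9 gf 30.0
(487.7, -176.7, 42, 81.2) wz -0.0001 d [0.0047, 0.0059, 0.0043] rows>= 0.0
```

```bash
cat >> h.py <<'E'
import json
def cmd(*moves):  # log final rows (wz,dx,dy,dz) of calls; returns commanded x,y,z,phi
    try: L=json.load(open("log.json"))
    except OSError: L=[]
    L+=[list(m) for m in moves]; json.dump(L,open("log.json","w"))
    p=np.array([192.601,568.216,241.623]); ph=71.276
    for w,*d in L:
        a=np.radians(ph); p=p+250*np.array([-np.sin(a)*d[0]+np.cos(a)*d[1],np.cos(a)*d[0]+np.sin(a)*d[1],-d[2]]); ph-=180*w
    return p,ph
def plan(moves,*wps):
    p,ph=cmd(*moves); s=readout.get_state(); a=np.radians(ph)
    print("t",round(s["time"],2),"cmd",p.round(1),round(ph,2),"meas",s["position"].round(1),"j6",round(s["joints"][5],1),"F",s["force"].round(1),"M",s["moment"].round(2),"gap",round(s["finger_gap"],1),"gf",round(s["grasp_force"],1))
    for w in wps:
        v=(np.array(w[:3])-p)/250; d=[-np.sin(a)*v[0]+np.cos(a)*v[1],np.cos(a)*v[0]+np.sin(a)*v[1],-v[2]]; da=(ph-w[3]+180)%360-180
        print(w,"wz",round(da/180,4),"d",np.round(d,4).tolist(),"rows>=",round(max(np.linalg.norm(d)*4,abs(da)/10.7),1))
E
python3 -c "
from h import *
plan([(.018,-.79,-.74,-.074),(0,-.78,-.669,.562),(0,0,-.007,.385),(0,0,0,0),(0,0,0,-.4),(-.073,-.6,-.951,0),(0,-.002,-.006,.323)],(487.7,-176.7,42,81.2))"
```

```text
t 5.97 cmd [ 488.4 -178.2   42.6] 81.18 meas [ 488.6 -178.3   43.1] j6 -108.8 F [ 0.6 -0.1 -0.4] M [ 0.02 -0.01 -0.02] gap 65.9 gf 30.0
(487.7, -176.7, 42, 81.2) wz -0.0001 d [0.0035, 0.0056, 0.0025] rows>= 0.0
```

apply_moves --rows '[[[0,0,0],[0.0035,0.0056,0],55],[[0,0,0],[0.0035,0.0056,0.004],55],[[0,0,0],[0.0035,0.0056,0.004],55],[[0,0,0],[0.0035,0.0056,0.004],87.8],[[0,0,0],[0.0035,0.0056,0.004],87.8],[[0,0,0],[0.0035,0.0056,0.004],87.8],[[0,0,0],[0.0035,0.0056,0.004],87.8]]'

```text
time: 6.85
position: [487.7, -176.7, 41.6]
tcp_rot: [[-0.988, 0.153, -0.0], [0.153, 0.988, -0.0], [0.0, -0.0, -1.0]]
force: [-0.5, -0.1, -0.8]
finger_gap: 88.1
grasp_force: 0.0
```

apply_moves --rows '[[[0,0,0],[0,0,-0.1],87.8],[[0,0,0],[0,0,-0.3],87.8],[[0,0,0],[0,0,-0.5],87.8],[[0,0,0],[0,0,-0.7],87.8],[[0,0,0],[0,0,-0.9],87.8],[[0,0,0],[0,0,-0.9],87.8],[[0,0,0],[0,0,-0.9],87.8]]'

```text
time: 7.72
position: [487.2, -176.4, 266.1]
tcp_rot: [[-0.988, 0.153, -0.001], [0.153, 0.988, 0.0], [0.001, 0.0, -1.0]]
force: [0.7, -0.2, -0.4]
finger_gap: 87.9
grasp_force: 0.0
```

```bash
python3 -c "
from h import *
plan([(0,.0035,.0056,.004),(0,0,0,-.9)],(560,20,267,12.5),(611.5,134.3,267,12.5))
S,=grab('side')
print(fit([S],lambda q,d:rect(q,48+d,33+d,38),[487.7,-176.7,-.154],10,.2))
"
```

```text
t 7.72 cmd [ 487.7 -176.7  266.6] 81.18 meas [ 487.2 -176.4  266.1] j6 -108.7 F [ 0.7 -0.2 -0.4] M [ 0.01 -0.06  0.01] gap 87.9 gf 0.0
(560, 20, 267, 12.5) wz 0.3815 d [-0.1651, 0.8218, -0.0015] rows>= 6.4
(611.5, 134.3, 267, 12.5) wz 0.3815 d [-0.2985, 1.3052, -0.0015] rows>= 6.4
(array([ 4.88266633e+02, -1.71873538e+02, -1.63742108e-01]), np.float64(66.0462417602539))
```

apply_moves --rows '[[[0,0,0.06],[-0.03,0.15,0],87.8],[[0,0,0.115],[-0.06,0.3,0],87.8],[[0,0,0.17],[-0.09,0.45,0],87.8],[[0,0,0.225],[-0.12,0.6,0],87.8],[[0,0,0.28],[-0.15,0.75,0],87.8],[[0,0,0.335],[-0.165,0.822,0],87.8],[[0,0,0.3815],[-0.165,0.822,0],87.8],[[0,0,0.3815],[-0.165,0.822,0],87.8]]'

```text
time: 8.78
position: [558.9, 20.4, 264.6]
tcp_rot: [[-0.218, 0.976, -0.004], [0.976, 0.218, 0.0], [0.001, -0.004, -1.0]]
force: [-0.6, -0.3, 0.5]
finger_gap: 88.0
grasp_force: 0.0
```

```bash
python3 -c "
from h import *
plan([(.3815,-.165,.822,0)],(611.5,134.3,267,12.5),(611.5,134.3,234,12.5))
T,S=grab('top','side')
for c in([T],[S],[T,S]):print(fit(c,lambda q,d:rect(q,48+d,33+d,38),[487.7,-176.7,-.154],10,.2))
cv2.imwrite('pics/b1.png',np.hstack([cv2.resize(T['frame'][120:230,310:420],(400,400)),cv2.resize(S['frame'][100:210,210:320],(400,400))]))
"
```

```text
t 8.78 cmd [560.   20.  266.6] 12.51 meas [558.9  20.4 264.6] j6 -17.6 F [-0.6 -0.3  0.5] M [-0.14  0.   -0.02] gap 88.0 gf 0.0
(611.5, 134.3, 267, 12.5) wz 0.0 d [0.4016, 0.3001, -0.0015] rows>= 2.0
(611.5, 134.3, 234, 12.5) wz 0.0 d [0.4016, 0.3001, 0.1305] rows>= 2.1
(array([ 4.88487628e+02, -1.76430139e+02, -1.48363884e-01]), np.float64(66.27902221679688))
(array([ 4.88266633e+02, -1.71873538e+02, -1.63742108e-01]), np.float64(66.03681182861328))
(array([ 4.88469784e+02, -1.75384681e+02, -1.54272376e-01]), np.float64(125.66828155517578))
```

View pics/b1.png

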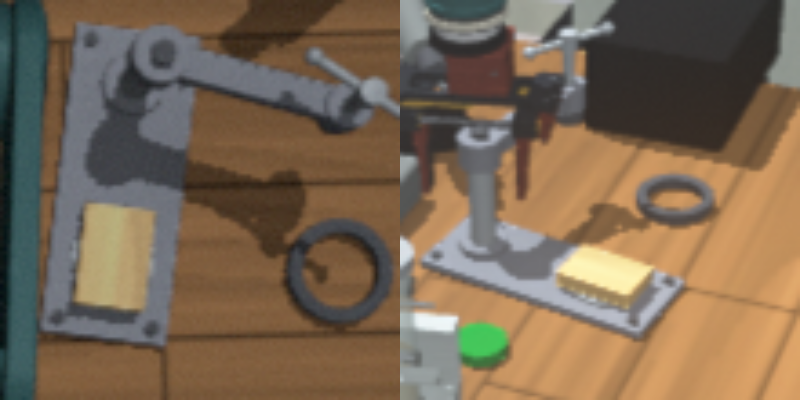

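The block lies flat and centred on the anvil, within 1 mm by the same camera. Next is cap 3, the one nearest the clamp.

apply_moves --rows '[[[0,0,0],[0.2,0.15,0],87.8],[[0,0,0],[0.396,0.301,0],87.8],[[0,0,0],[0.396,0.301,0],87.8],[[0,0,0],[0.396,0.301,0],87.8],[[0,0,0],[0.396,0.301,0.07],87.8],[[0,0,0],[0.396,0.301,0.13],87.8],[[0,0,0],[0.396,0.301,0.13],87.8],[[0,0,0],[0.396,0.301,0.13],87.8]]'

```text
time: 9.88
position: [612.0, 132.6, 234.0]
tcp_rot: [[-0.216, 0.976, -0.0], [0.976, 0.216, -0.0], [-0.0, -0.0, -1.0]]
force: [0.6, 0.0, -1.3]
finger_gap: 88.0
grasp_force: 0.0
```

apply_moves --rows '[[[0,0,0],[0,0,0],55],[[0,0,0],[0,0,0],55],[[0,0,0],[0,0,0],55],[[0,0,0],[0,0,0],55],[[0,0,0],[0,0,0],55],[[0,0,0],[0,0,0],55]]'

```text
time: 10.62
position: [612.2, 133.0, 234.5]
tcp_rot: [[-0.217, 0.976, 0.0], [0.976, 0.217, -0.0], [-0.0, 0.0, -1.0]]
force: [-0.5, -0.4, 4.2]
finger_gap: 63.2
grasp_force: 30.0
```

```bash
python3 -c "
from h import *
plan([(0,.396,.301,.13)],(612,133,300,12.5))
"
```

```text
t 10.62 cmd [612.  133.  234.1] 12.51 meas [612.2 133.  234.5] j6 -6.6 F [-0.5 -0.4  4.2] M [-0.08  0.16  0.01] gap 63.2 gf 30.0
(612, 133, 300, 12.5) wz 0.0 d [0.0001, -0.0, -0.2635] rows>= 1.1
```

apply_moves --rows '[[[0,0,0],[0,0,-0.04],55],[[0,0,0],[0,0,-0.1],55],[[0,0,0],[0,0,-0.2],55],[[0,0,0],[0,0,-0.26],55],[[0,0,0],[-0.2,-0.15,-0.26],55],[[0,0,0],[-0.4,-0.3,-0.26],55],[[0,0,0],[-0.4,-0.3,-0.26],55]]'

```text
time: 11.5
position: [558.9, 16.0, 299.8]
tcp_rot: [[-0.212, 0.977, -0.001], [0.977, 0.212, -0.001], [-0.001, -0.001, -1.0]]
force: [0.0, 0.9, -1.0]
finger_gap: 63.3
grasp_force: 30.0
```

```bash
python3 -c "
from h import *
plan([(0,-.4,-.3,-.26)],(487.7,-176.7,298,12.5),(487.7,-176.7,110,12.5))
"
```

```text
t 11.5 cmd [560.4  19.1 299.1] 12.51 meas [558.9  16.  299.8] j6 -17.6 F [ 0.   0.9 -1. ] M [-0.08  0.03 -0.03] gap 63.3 gf 30.0
(487.7, -176.7, 298, 12.5) wz 0.0 d [-0.7017, -0.4537, 0.0045] rows>= 3.3
(487.7, -176.7, 110, 12.5) wz 0.0 d [-0.7017, -0.4537, 0.7565] rows>= 4.5
```

apply_moves --rows '[[[0,0,0],[-0.15,-0.1,0],55],[[0,0,0],[-0.35,-0.22,0],55],[[0,0,0],[-0.53,-0.34,0],55],[[0,0,0],[-0.66,-0.43,0],55],[[0,0,0],[-0.702,-0.454,0.1],55],[[0,0,0],[-0.702,-0.454,0.3],55],[[0,0,0],[-0.702,-0.454,0.5],55],[[0,0,0],[-0.702,-0.454,0.6],55]]'

```text
time: 12.5
position: [487.2, -175.6, 147.0]
tcp_rot: [[-0.217, 0.976, -0.002], [0.976, 0.217, 0.002], [0.002, -0.002, -1.0]]
force: [-0.1, 0.4, -0.7]
finger_gap: 63.6
grasp_force: 30.0
```

```bash
python3 -c "
from h import *
plan([(0,-.702,-.454,.6)],(487.7,-176.7,61,12.5),(487.7,-176.7,59,12.5))
"
```

```text
t 12.5 cmd [ 487.6 -176.8  149.1] 12.51 meas [ 487.2 -175.6  147. ] j6 -40.0 F [-0.1  0.4 -0.7] M [-0.07  0.   -0.02] gap 63.6 gf 30.0
(487.7, -176.7, 61, 12.5) wz 0.0 d [0.0003, 0.0003, 0.3525] rows>= 1.4
(487.7, -176.7, 59, 12.5) wz 0.0 d [0.0003, 0.0003, 0.3605] rows>= 1.4
```

apply_moves --rows '[[[0,0,0],[0,0,0.12],55],[[0,0,0],[0,0,0.24],55],[[0,0,0],[0,0,0.32],55],[[0,0,0],[0,0,0.345],55],[[0,0,0],[0,0,0.352],55],[[0,0,0],[0,0,0.358],55],[[0,0,0],[0,0,0.361],55],[[0,0,0],[0,0,0.361],55]]'

```text
time: 13.5
position: [488.2, -177.0, 59.5]
tcp_rot: [[-0.216, 0.976, 0.001], [0.976, 0.216, -0.001], [-0.001, 0.001, -1.0]]
force: [0.4, -0.3, 0.1]
finger_gap: 63.7
grasp_force: 30.0
```

apply_moves --rows '[[[0,0,0],[0,0,0],70],[[0,0,0],[0,0,0],80],[[0,0,0],[0,0,0],87.8],[[0,0,0],[0,0,0],87.8],[[0,0,0],[0,0,-0.1],87.8],[[0,0,0],[0,0,-0.3],87.8],[[0,0,0],[0,0,-0.5],87.8],[[0,0,0],[0,0,-0.7],87.8]]'

```text
time: 14.5
position: [487.3, -176.6, 235.5]
tcp_rot: [[-0.217, 0.976, -0.0], [0.976, 0.217, 0.0], [0.0, -0.0, -1.0]]
force: [1.7, 0.5, -0.4]
finger_gap: 87.8
grasp_force: 0.0
```

```bash
python3 -c "
from h import *
plan([(0,0,0,.361),(0,0,0,-.7)],(540,-40,268,12.5),(593.4,216,268,12.5))
"
```

```text
t 14.5 cmd [ 487.6 -176.8  233.9] 12.51 meas [ 487.3 -176.6  235.5] j6 -40.1 F [ 1.7  0.5 -0.4] M [-0.06  0.01 -0.02] gap 87.8 gf 0.0
(540, -40, 268, 12.5) wz 0.0 d [0.4888, 0.3229, -0.1365] rows>= 2.4
(593.4, 216, 268, 12.5) wz 0.0 d [1.4423, 0.7532, -0.1365] rows>= 6.5
```

apply_moves --rows '[[[0,0,0],[0.1,0.05,-0.14],87.8],[[0,0,0],[0.3,0.15,-0.16],87.8],[[0,0,0],[0.5,0.26,-0.16],87.8],[[0,0,0],[0.7,0.36,-0.16],87.8],[[0,0,0],[0.8,0.42,-0.16],87.8],[[0,0,0],[0.8,0.42,-0.16],87.8]]'

```text
time: 15.25
position: [547.0, 42.9, 273.7]
tcp_rot: [[-0.22, 0.976, -0.0], [0.976, 0.22, 0.0], [0.0, -0.0, -1.0]]
force: [-0.1, -0.2, 0.7]
finger_gap: 87.3
grasp_force: 0.0
```

```bash
python3 -c "
from h import *
plan([(0,.8,.42,-.16)],(593.4,216,274,12.5),(593.4,216,234,12.5))
T,S=grab('top','side')
for c in([T],[S],[T,S]):
  print(fit(c,lambda q,d:disc(q,32+d,54),[487.7,-176.7],8),fit(c,lambda q,d:rect(q,48+d,33+d,38),[487.7,-176.7,-.154],8,.2))
cv2.imwrite('pics/c1.png',np.hstack([cv2.resize(T['frame'][120:230,310:420],(400,400)),cv2.resize(S['frame'][100:210,210:320],(400,400))]))
"
```

```text
t 15.25 cmd [546.8  41.2 273.9] 12.51 meas [547.   42.9 273.7] j6 -15.4 F [-0.1 -0.2  0.7] M [-0.04  0.04  0.  ] gap 87.3 gf 0.0
(593.4, 216, 274, 12.5) wz 0.0 d [0.6423, 0.3332, -0.0005] rows>= 2.9
(593.4, 216, 234, 12.5) wz 0.0 d [0.6423, 0.3332, 0.1595] rows>= 3.0
(array([ 489.3745909 , -178.51384236]), np.float64(48.16143798828125)) (array([ 4.88338340e+02, -1.76159114e+02, -1.55758182e-01]), np.float64(61.02128219604492))
(array([ 487.92762942, -175.51940949]), np.float64(61.263771057128906)) (array([ 4.88711199e+02, -1.71309185e+02, -1.75605714e-01]), np.float64(55.9734001159668))
(array([ 489.20054684, -177.96582305]), np.float64(106.2493667602539)) (array([ 4.88240299e+02, -1.75740767e+02, -1.58691315e-01]), np.float64(112.85977172851562))
```

View pics/c1.png

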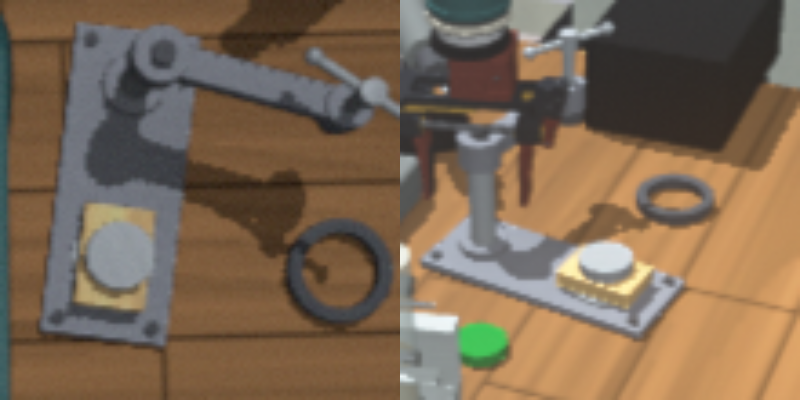

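Cap 1 is on the block, flat, about 2 mm to −y of centre. The block hasn't moved. I use the same grasp offset for the others so that they stack square.

apply_moves --rows '[[[0,0,0],[0.2,0.1,0],87.8],[[0,0,0],[0.4,0.21,0],87.8],[[0,0,0],[0.6,0.31,0],87.8],[[0,0,0],[0.642,0.333,0],87.8],[[0,0,0],[0.642,0.333,0.02],87.8],[[0,0,0],[0.642,0.333,0.1],87.8],[[0,0,0],[0.642,0.333,0.159],87.8],[[0,0,0],[0.642,0.333,0.159],87.8]]'

```text
time: 16.35
position: [592.2, 214.1, 232.6]
tcp_rot: [[-0.215, 0.977, -0.003], [0.977, 0.215, -0.001], [-0.0, -0.004, -1.0]]
force: [0.6, 1.1, -0.7]
finger_gap: 87.9
grasp_force: 0.0
```

apply_moves --rows '[[[0,0,0],[0,0,0],87.8],[[0,0,0],[0,0,0],55],[[0,0,0],[0,0,0],55],[[0,0,0],[0,0,0],55],[[0,0,0],[0,0,0],55],[[0,0,0],[0,0,0],55],[[0,0,0],[0,0,0],55]]'

```text
time: 17.23
position: [593.5, 216.0, 234.5]
tcp_rot: [[-0.217, 0.976, 0.001], [0.976, 0.217, 0.0], [-0.0, 0.001, -1.0]]
force: [-0.5, 0.9, 2.7]
finger_gap: 63.0
grasp_force: 30.0
```

apply_moves --rows '[[[0,0,0],[0,0,-0.04],55],[[0,0,0],[0,0,-0.1],55],[[0,0,0],[0,0,-0.2],55],[[0,0,0],[0,0,-0.26],55],[[0,0,0],[-0.2,-0.1,-0.26],55],[[0,0,0],[-0.4,-0.2,-0.26],55],[[0,0,0],[-0.6,-0.3,-0.26],55],[[0,0,0],[-0.7,-0.37,-0.26],55]]'

```text
time: 18.23
position: [540.3, 22.7, 299.7]
tcp_rot: [[-0.215, 0.977, 0.0], [0.977, 0.215, -0.001], [-0.001, 0.0, -1.0]]
force: [0.1, 0.0, -0.5]
finger_gap: 62.7
grasp_force: 30.0
```

```bash
python3 -c "
from h import *
plan([(0,.642,.333,.159),(0,-.7,-.37,-.26)],(487.7,-176.7,298,12.5),(487.7,-176.7,120,12.5))
"
```

```text
t 18.23 cmd [541.   25.  299.1] 12.51 meas [540.3  22.7 299.7] j6 -17.3 F [ 0.1  0.  -0.5] M [-0.07  0.06  0.01] gap 62.7 gf 30.0
(487.7, -176.7, 298, 12.5) wz 0.0 d [-0.7417, -0.3827, 0.0045] rows>= 3.3
(487.7, -176.7, 120, 12.5) wz 0.0 d [-0.7417, -0.3827, 0.7165] rows>= 4.4
```

apply_moves --rows '[[[0,0,0],[-0.15,-0.08,0],55],[[0,0,0],[-0.35,-0.18,0],55],[[0,0,0],[-0.55,-0.28,0],55],[[0,0,0],[-0.7,-0.36,0],55],[[0,0,0],[-0.742,-0.383,0.1],55],[[0,0,0],[-0.742,-0.383,0.3],55],[[0,0,0],[-0.742,-0.383,0.5],55],[[0,0,0],[-0.742,-0.383,0.6],55]]'

```text
time: 19.23
position: [486.3, -176.3, 147.2]
tcp_rot: [[-0.216, 0.976, -0.003], [0.976, 0.216, 0.001], [0.002, -0.002, -1.0]]
force: [0.4, -0.3, -0.2]
finger_gap: 62.6
grasp_force: 30.0
```

apply_moves --rows '[[[0,0,0],[0,0,0.1],55],[[0,0,0],[0,0,0.2],55],[[0,0,0],[0,0,0.26],55],[[0,0,0],[0,0,0.28],55],[[0,0,0],[0,0,0.288],55],[[0,0,0],[0,0,0.293],55],[[0,0,0],[0,0,0.296],55],[[0,0,0],[0,0,0.296],55]]'

```text
time: 20.23
position: [487.8, -176.9, 75.5]
tcp_rot: [[-0.217, 0.976, 0.0], [0.976, 0.217, -0.0], [-0.0, 0.0, -1.0]]
force: [-0.7, -0.3, 0.2]
finger_gap: 62.8
grasp_force: 30.0
```

```bash
python3 -c "
from h import *
plan([(0,-.742,-.383,.6),(0,0,0,.296)],(487.6,-176.8,75,12.5))
"
```

```text
t 20.23 cmd [ 487.6 -176.8   75.1] 12.51 meas [ 487.8 -176.9   75.5] j6 -40.1 F [-0.7 -0.3  0.2] M [-0.04  0.06 -0.01] gap 62.8 gf 30.0
(487.6, -176.8, 75, 12.5) wz 0.0 d [0.0, -0.0002, 0.0005] rows>= 0.0
```

apply_moves --rows '[[[0,0,0],[0,0,0.002],55],[[0,0,0],[0,0,0.002],75],[[0,0,0],[0,0,0.002],87.8],[[0,0,0],[0,0,0.002],87.8],[[0,0,0],[0,0,-0.1],87.8],[[0,0,0],[0,0,-0.3],87.8],[[0,0,0],[0,0,-0.55],87.8],[[0,0,0],[0,0,-0.8],87.8]]'

```text
time: 21.22
position: [487.2, -176.6, 276.9]
tcp_rot: [[-0.216, 0.976, -0.001], [0.976, 0.216, 0.0], [0.0, -0.0, -1.0]]
force: [1.3, -0.2, -0.1]
finger_gap: 87.8
grasp_force: 0.0
```

apply_moves --rows '[[[0,0,0],[0.2,0.08,0],87.8],[[0,0,0],[0.4,0.16,0],87.8],[[0,0,0],[0.6,0.24,0],87.8],[[0,0,0],[0.8,0.32,0],87.8],[[0,0,0],[1,0.45,0],87.8],[[0,0,0],[1,0.45,0],87.8]]'

```text
time: 21.98
position: [544.1, 95.2, 275.0]
tcp_rot: [[-0.221, 0.975, 0.001], [0.975, 0.221, 0.001], [0.001, 0.001, -1.0]]
force: [0.5, -0.2, 0.4]
finger_gap: 87.8
grasp_force: 0.0
```

```bash
python3 -c "
from h import *
plan([(0,0,0,-.8),(0,1,.45,0)],(575.2,299,274,12.5),(575.2,299,234,12.5))
T,S=grab('top','side')
for c in([T],[S],[T,S]):
  print(fit(c,lambda q,d:disc(q,32+d,70),[487.7,-176.7],8),fit(c,lambda q,d:rect(q,48+d,33+d,38),[487.7,-176.7,-.154],8,.2))
  print(fit(c,lambda q,d:disc(q,32+d,229),[575.2,299],8),fit(c,lambda q,d:disc(q,32+d,229),[556.8,382],8))
cv2.imwrite('pics/c2.png',np.hstack([cv2.resize(T['frame'][120:230,310:420],(400,400)),cv2.resize(S['frame'][100:210,210:320],(400,400))]))
"
```

```text
t 21.98 cmd [543.3  91.6 275.1] 12.51 meas [544.1  95.2 275. ] j6 -10.1 F [ 0.5 -0.2  0.4] M [-0.1   0.05  0.09] gap 87.8 gf 0.0
(575.2, 299, 274, 12.5) wz 0.0 d [0.7822, 0.304, 0.0045] rows>= 3.4
(575.2, 299, 234, 12.5) wz 0.0 d [0.7822, 0.304, 0.1645] rows>= 3.4
(array([ 488.5778174, -178.3152915]), np.float64(53.30821228027344)) (array([ 4.87775341e+02, -1.75921078e+02, -1.53668123e-01]), np.float64(51.31608963012695))
(array([575.45177002, 297.31896973]), np.float64(53.25066375732422)) (array([562.30035949, 387.51802043]), np.float64(51.566795349121094))
(array([ 486.77270386, -174.90508541]), np.float64(73.0058822631836)) (array([ 4.88033741e+02, -1.70058977e+02, -1.21548916e-01]), np.float64(42.36384963989258))
(array([574.26660204, 301.35807747]), np.float64(100.3666763305664)) (array([555.77682982, 383.66782473]), np.float64(105.17166900634766))
(array([ 488.22522695, -177.65778877]), np.float64(122.07954406738281)) (array([ 4.87869429e+02, -1.75329603e+02, -1.54163123e-01]), np.float64(88.08496856689453))
(array([574.22259581, 300.6021687 ]), np.float64(144.4443817138672)) (array([555.59445976, 383.43882191]), np.float64(152.716796875))
```

View pics/c2.png

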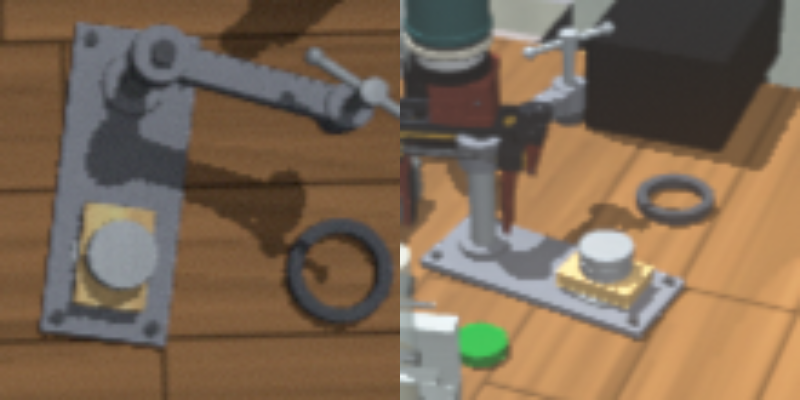

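Both caps are stacked square. Next is the third cap.

apply_moves --rows '[[[0,0,0],[0.2,0.08,0],87.8],[[0,0,0],[0.4,0.16,0],87.8],[[0,0,0],[0.6,0.24,0],87.8],[[0,0,0],[0.75,0.29,0],87.8],[[0,0,0],[0.782,0.304,0],87.8],[[0,0,0],[0.782,0.304,0.02],87.8],[[0,0,0],[0.782,0.304,0.1],87.8],[[0,0,0],[0.782,0.304,0.164],87.8]]'

```text
time: 23.08
position: [575.0, 296.6, 233.2]
tcp_rot: [[-0.215, 0.977, -0.001], [0.977, 0.215, -0.001], [-0.001, -0.001, -1.0]]
force: [-0.2, -0.6, -0.7]
finger_gap: 87.9
grasp_force: 0.0
```

apply_moves --rows '[[[0,0,0],[0,0,0],87.8],[[0,0,0],[0,0,0],80],[[0,0,0],[0,0,0],55],[[0,0,0],[0,0,0],55],[[0,0,0],[0,0,0],55],[[0,0,0],[0,0,0],55],[[0,0,0],[0,0,0],55]]'

```text
time: 23.95
position: [575.5, 299.1, 234.8]
tcp_rot: [[-0.217, 0.976, 0.001], [0.976, 0.217, 0.0], [0.0, 0.001, -1.0]]
force: [-1.4, -1.0, 5.7]
finger_gap: 64.0
grasp_force: 30.0
```

apply_moves --rows '[[[0,0,0],[0,0,-0.04],55],[[0,0,0],[0,0,-0.1],55],[[0,0,0],[0,0,-0.2],55],[[0,0,0],[0,0,-0.26],55],[[0,0,0],[-0.2,-0.1,-0.26],55],[[0,0,0],[-0.4,-0.2,-0.26],55],[[0,0,0],[-0.6,-0.3,-0.26],55],[[0,0,0],[-0.8,-0.38,-0.26],55]]'

```text
time: 24.95
position: [525.0, 81.6, 299.7]
tcp_rot: [[-0.217, 0.976, 0.001], [0.976, 0.217, -0.0], [-0.0, 0.0, -1.0]]
force: [0.9, -0.3, 0.4]
finger_gap: 63.9
grasp_force: 30.0
```

```bash
python3 -c "
from h import *
plan([(0,.782,.304,.164),(0,-.8,-.38,-.26)],(487.6,-176.8,298,12.5))
"
```

```text
t 24.95 cmd [525.8  83.1 299.1] 12.51 meas [525.   81.6 299.7] j6 -11.1 F [ 0.9 -0.3  0.4] M [-0.06 -0.06 -0.03] gap 63.9 gf 30.0
(487.6, -176.8, 298, 12.5) wz 0.0 d [-0.982, -0.3742, 0.0045] rows>= 4.2
```

apply_moves --rows '[[[0,0,0],[-0.2,-0.08,0],55],[[0,0,0],[-0.4,-0.15,0],55],[[0,0,0],[-0.6,-0.23,0],55],[[0,0,0],[-0.8,-0.3,0],55],[[0,0,0],[-0.94,-0.36,0],55],[[0,0,0],[-0.982,-0.374,0.1],55],[[0,0,0],[-0.982,-0.374,0.3],55],[[0,0,0],[-0.982,-0.374,0.5],55]]'

```text
time: 25.95
position: [488.2, -177.5, 173.8]
tcp_rot: [[-0.216, 0.976, 0.002], [0.976, 0.216, -0.001], [-0.002, 0.002, -1.0]]
force: [-0.0, -0.6, -1.1]
finger_gap: 64.0
grasp_force: 30.0
```

apply_moves --rows '[[[0,0,0],[0,0,0.1],55],[[0,0,0],[0,0,0.2],55],[[0,0,0],[0,0,0.28],55],[[0,0,0],[0,0,0.31],55],[[0,0,0],[0,0,0.322],55],[[0,0,0],[0,0,0.328],55],[[0,0,0],[0,0,0.332],55],[[0,0,0],[0,0,0.332],55]]'

```text
time: 26.95
position: [488.1, -177.1, 91.8]
tcp_rot: [[-0.217, 0.976, 0.001], [0.976, 0.217, -0.001], [-0.001, 0.001, -1.0]]
force: [-0.1, 0.2, 1.9]
finger_gap: 64.0
grasp_force: 30.0
```

```bash
python3 -c "
from h import *
plan([(0,-.982,-.374,.5),(0,0,0,.332)],(487.6,-176.8,91,12.5))
"
```

```text
t 26.95 cmd [ 487.6 -176.8   91.1] 12.51 meas [ 488.1 -177.1   91.8] j6 -40.1 F [-0.1  0.2  1.9] M [-0.03  0.03  0.03] gap 64.0 gf 30.0
(487.6, -176.8, 91, 12.5) wz 0.0 d [0.0, -0.0002, 0.0005] rows>= 0.0
```

Release, then on to the fourth cap at about (556.8, 382).

apply_moves --rows '[[[0,0,0],[0,0,0.001],55],[[0,0,0],[0,0,0.001],75],[[0,0,0],[0,0,0.001],87.8],[[0,0,0],[0,0,0.001],87.8],[[0,0,0],[0,0,-0.1],87.8],[[0,0,0],[0,0,-0.3],87.8],[[0,0,0],[0,0,-0.55],87.8],[[0,0,0],[0,0,-0.74],87.8]]'

```text
time: 27.95
position: [487.9, -176.9, 278.7]
tcp_rot: [[-0.217, 0.976, 0.002], [0.976, 0.217, -0.001], [-0.001, 0.001, -1.0]]
force: [0.3, -0.5, -0.1]
finger_gap: 87.8
grasp_force: 0.0
```

apply_moves --rows '[[[0,0,0],[0.2,0.06,0],87.8],[[0,0,0],[0.4,0.12,0],87.8],[[0,0,0],[0.6,0.18,0],87.8],[[0,0,0],[0.8,0.26,0],87.8],[[0,0,0],[1,0.36,0],87.8],[[0,0,0],[1,0.36,0],87.8]]'

```text
time: 28.7
position: [521.7, 90.1, 276.0]
tcp_rot: [[-0.221, 0.975, 0.0], [0.975, 0.221, 0.001], [0.001, 0.0, -1.0]]
force: [-0.5, -1.4, -1.3]
finger_gap: 87.9
grasp_force: 0.0
```

```bash
python3 -c "
from h import *
plan([(0,0,0,-.74),(0,1,.36,0)],(556.8,382,274,12.5),(540,322,274,12.5))
"
```

```text
t 28.7 cmd [521.4  86.8 276.1] 12.51 meas [521.7  90.1 276. ] j6 -10.5 F [-0.5 -1.4 -1.3] M [-0.09  0.08 -0.06] gap 87.9 gf 0.0
(556.8, 382, 274, 12.5) wz 0.0 d [1.1222, 0.3941, 0.0085] rows>= 4.8
(540, 322, 274, 12.5) wz 0.0 d [0.9025, 0.2765, 0.0085] rows>= 3.8
```

apply_moves --rows '[[[0,0,0],[0.2,0.07,0],87.8],[[0,0,0],[0.4,0.14,0],87.8],[[0,0,0],[0.6,0.21,0],87.8],[[0,0,0],[0.8,0.28,0],87.8],[[0,0,0],[0.95,0.34,0],87.8],[[0,0,0],[0.95,0.34,0],87.8]]'

```text
time: 29.45
position: [553.3, 338.2, 275.4]
tcp_rot: [[-0.219, 0.976, -0.0], [0.976, 0.219, -0.0], [-0.0, -0.0, -1.0]]
force: [-0.3, -1.1, 0.6]
finger_gap: 87.8
grasp_force: 0.0
```

apply_moves --rows '[[[0,0,0],[0.172,0.054,0],87.8],[[0,0,0],[0.172,0.054,0],87.8],[[0,0,0],[0.172,0.054,0],87.8],[[0,0,0],[0.172,0.054,0.08],87.8],[[0,0,0],[0.172,0.054,0.14],87.8],[[0,0,0],[0.172,0.054,0.168],87.8],[[0,0,0],[0.172,0.054,0.168],87.8],[[0,0,0],[0.172,0.054,0.168],87.8]]'

```text
time: 30.45
position: [557.1, 382.0, 234.7]
tcp_rot: [[-0.217, 0.976, 0.001], [0.976, 0.217, 0.0], [0.0, 0.001, -1.0]]
force: [-0.2, 0.0, -1.3]
finger_gap: 87.9
grasp_force: 0.0
```

```bash
python3 -c "
from h import *
plan([(0,.95,.34,0),(0,.172,.054,.168)],(556.8,382,234,12.5))
"
```

```text
t 30.45 cmd [556.8 381.9 234.1] 12.51 meas [557.1 382.  234.7] j6 16.1 F [-0.2  0.  -1.3] M [-0.09  0.05 -0.03] gap 87.9 gf 0.0
(556.8, 382, 234, 12.5) wz 0.0 d [0.0002, 0.0001, 0.0005] rows>= 0.0
```

apply_moves --rows '[[[0,0,0],[0,0,0],80],[[0,0,0],[0,0,0],55],[[0,0,0],[0,0,0],55],[[0,0,0],[0,0,0],55],[[0,0,0],[0,0,0],55],[[0,0,0],[0,0,0],55]]'

```text
time: 31.2
position: [556.9, 382.0, 234.3]
tcp_rot: [[-0.217, 0.976, 0.0], [0.976, 0.217, 0.0], [0.0, 0.0, -1.0]]
force: [-0.7, 0.5, 2.1]
finger_gap: 63.5
grasp_force: 30.0
```

apply_moves --rows '[[[0,0,0],[0,0,-0.04],55],[[0,0,0],[0,0,-0.1],55],[[0,0,0],[0,0,-0.2],55],[[0,0,0],[0,0,-0.26],55],[[0,0,0],[-0.2,-0.07,-0.26],55],[[0,0,0],[-0.4,-0.14,-0.26],55],[[0,0,0],[-0.6,-0.21,-0.26],55],[[0,0,0],[-0.8,-0.28,-0.26],55]]'

```text
time: 32.2
position: [531.5, 170.0, 299.8]
tcp_rot: [[-0.217, 0.976, 0.001], [0.976, 0.217, -0.0], [-0.0, 0.001, -1.0]]
force: [0.7, -0.0, 0.1]
finger_gap: 63.6
grasp_force: 30.0
```

apply_moves --rows '[[[0,0,0],[-0.2,-0.07,0],55],[[0,0,0],[-0.4,-0.14,0],55],[[0,0,0],[-0.6,-0.21,0],55],[[0,0,0],[-0.8,-0.28,0],55],[[0,0,0],[-0.9,-0.34,0],55],[[0,0,0],[-0.9,-0.34,0],55]]'

```text
time: 32.95
position: [497.1, -68.3, 299.7]
tcp_rot: [[-0.213, 0.977, 0.0], [0.977, 0.213, -0.001], [-0.001, 0.0, -1.0]]
force: [0.3, 0.2, 0.2]
finger_gap: 63.8
grasp_force: 30.0
```

```bash
python3 -c "
from h import *
plan([(0,-.8,-.28,-.26),(0,-.9,-.34,0)],(487.6,-176.8,298,12.5))
"
```

```text
t 32.95 cmd [497.5 -66.5 299.1] 12.51 meas [497.1 -68.3 299.7] j6 -28.0 F [0.3 0.2 0.2] M [-0.07  0.   -0.  ] gap 63.8 gf 30.0
(487.6, -176.8, 298, 12.5) wz 0.0 d [-0.422, -0.1342, 0.0045] rows>= 1.8
```

```bash
python3 -c "
from h import *
T,S=grab('top','side')
for c in([T],[S]):
  print(fit(c,lambda q,d:disc(q,32+d,86),[487.7,-176.7],8))
cv2.imwrite('pics/c3.png',np.hstack([cv2.resize(T['frame'][120:230,310:420],(400,400)),cv2.resize(S['frame'][100:210,210:320],(400,400))]))
"
```

```text
(array([ 486.40314293, -183.32765184]), np.float64(47.69691467285156))
(array([ 487.51587332, -175.1836241 ]), np.float64(78.99320220947266))
```

View pics/c3.png

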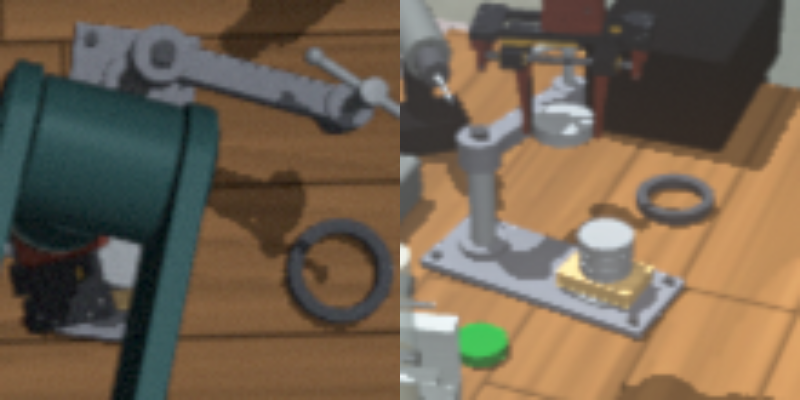

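The three caps stand as a straight stack (side crop, around (605,250)), and the fourth is held. I place it at TCP z 107.

apply_moves --rows '[[[0,0,0],[-0.2,-0.06,0],55],[[0,0,0],[-0.38,-0.12,0],55],[[0,0,0],[-0.422,-0.134,0.1],55],[[0,0,0],[-0.422,-0.134,0.3],55],[[0,0,0],[-0.422,-0.134,0.5],55],[[0,0,0],[-0.422,-0.134,0.6],55],[[0,0,0],[-0.422,-0.134,0.68],55],[[0,0,0],[-0.422,-0.134,0.72],55]]'

```text
time: 34.05
position: [487.8, -175.4, 118.2]
tcp_rot: [[-0.218, 0.976, -0.001], [0.976, 0.218, 0.001], [0.001, -0.001, -1.0]]
force: [-1.2, 0.5, -0.8]
finger_gap: 63.6
grasp_force: 30.0
```

apply_moves --rows '[[[0,0,0],[0,0,0.02],55],[[0,0,0],[0,0,0.034],55],[[0,0,0],[0,0,0.041],55],[[0,0,0],[0,0,0.045],55],[[0,0,0],[0,0,0.048],55],[[0,0,0],[0,0,0.048],55]]'

```text
time: 34.8
position: [487.7, -176.9, 107.3]
tcp_rot: [[-0.216, 0.976, 0.0], [0.976, 0.216, -0.0], [-0.0, 0.0, -1.0]]
force: [-0.1, 0.6, -0.8]
finger_gap: 63.6
grasp_force: 30.0
```

```bash
python3 -c "
from h import *
plan([(0,-.422,-.134,.72),(0,0,0,.048)],(487.6,-176.8,107,12.5))
"
```

```text
t 34.8 cmd [ 487.6 -176.8  107.1] 12.51 meas [ 487.7 -176.9  107.3] j6 -40.1 F [-0.1  0.6 -0.8] M [-0.12 -0.02 -0.05] gap 63.6 gf 30.0
(487.6, -176.8, 107, 12.5) wz 0.0 d [0.0, -0.0002, 0.0005] rows>= 0.0
```

apply_moves --rows '[[[0,0,0],[0,0,0.001],55],[[0,0,0],[0,0,0.001],75],[[0,0,0],[0,0,0.001],87.8],[[0,0,0],[0,0,0.001],87.8],[[0,0,0],[0,0,-0.1],87.8],[[0,0,0],[0,0,-0.3],87.8],[[0,0,0],[0,0,-0.55],87.8],[[0,0,0],[0,0,-0.7],87.8]]'

```text
time: 35.8
position: [488.5, -177.2, 285.3]
tcp_rot: [[-0.217, 0.976, 0.003], [0.976, 0.217, -0.002], [-0.002, 0.003, -1.0]]
force: [0.6, 0.4, -0.4]
finger_gap: 88.0
grasp_force: 0.0
```

apply_moves --rows '[[[0,0,0],[0.2,0.08,0],87.8],[[0,0,0],[0.4,0.16,0],87.8],[[0,0,0],[0.6,0.24,0],87.8],[[0,0,0],[0.8,0.35,0],87.8],[[0,0,0],[0.8,0.42,0],87.8],[[0,0,0],[0.8,0.42,0],87.8]]'

```text
time: 36.55
position: [547.8, 41.0, 282.0]
tcp_rot: [[-0.218, 0.976, 0.0], [0.976, 0.218, -0.001], [-0.001, 0.0, -1.0]]
force: [0.2, -0.9, 0.6]
finger_gap: 87.9
grasp_force: 0.0
```

```bash
python3 -c "
from h import *
plan([(0,0,0,-.7),(0,.8,.42,0)])
T,S=grab('top','side')
for c in([T],[S]):
  print(fit(c,lambda q,d:disc(q,32+d,102),[487.7,-176.7],8))
P=np.array([655.6,-203])
def arm(t,w):
  u=np.array([np.cos(t),np.sin(t)]);n=np.array([-u[1],u[0]]);L=np.linspace(30,145,40)[:,None]
  return np.c_[np.r_[P+L*u+n*w,P+L*u-n*w],np.full(80,162)]
ts=np.radians(np.arange(-130,-80,.5))
sc=[np.linalg.norm(samp(T,arm(t,17))-samp(T,arm(t,13)),axis=1).mean() for t in ts];t=ts[np.argmax(sc)];print('arm dir',np.degrees(t),max(sc),'screw',P+170*np.array([np.cos(t),np.sin(t)]))
cv2.imwrite('pics/c4.png',np.hstack([cv2.resize(T['frame'][120:230,310:450],(420,330)),cv2.resize(S['frame'][80:210,210:320],(330,390))[:330]]))
"
```

```text
t 36.55 cmd [546.8  41.2 282.1] 12.51 meas [547.8  41.  282. ] j6 -15.5 F [ 0.2 -0.9  0.6] M [-0.06  0.12  0.02] gap 87.9 gf 0.0
(array([ 488.28858769, -178.58297614]), np.float64(59.499507904052734))
(array([ 486.50963618, -173.82227902]), np.float64(75.80249786376953))
arm dir -107.0 43.948 screw [ 605.8968102  -365.57180851]
```

View pics/c4.png

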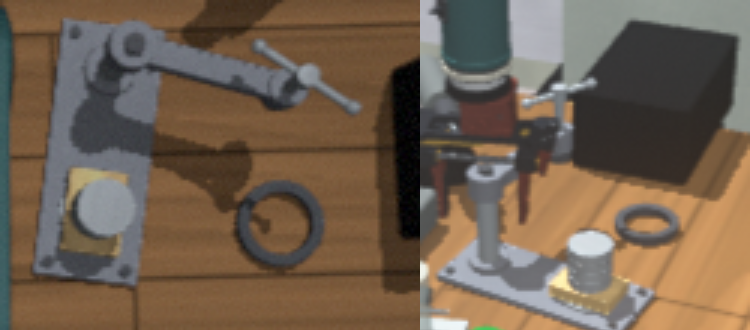

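The four caps stand square on the block (stack at crop (105,208)). The arm is at about 82° open. Before swinging it I check the clearance to the drill standing nearby.

```bash
python3 -c "
from h import *
from scipy.optimize import least_squares as ls
T,S=grab('top','side')
def tri(a,b):
  f=lambda X:np.r_[(proj(T,[X])-np.array(a)/1.5625)[0],(proj(S,[X])-np.array(b)/1.5625)[0]]
  r=ls(f,[700,-280,100]);return r.x.round(0),abs(r.fun).max().round(1)
print('bit',tri((588,177),(349,197)),'back',tri((677,100),(330,160)),'hub',tri((645,228),(403,173)))
for th in(-107,-125,-145,-165,-185,-190):
  u=np.radians(th);print(th,655.6+62*np.cos(u),-203+62*np.sin(u))
plan([],(636,-262,282,-17))
"
```

```text
bit (array([ 722., -275.,  167.]), np.float64(0.6)) back (array([ 875., -463.,  169.]), np.float64(0.1)) hub (array([ 603., -371.,  217.]), np.float64(0.8))
-107 637.4729543071903 -262.2908948697082
-125 620.0382609462351 -253.7874267459175
-145 604.8125732540825 -238.56173905376485
-165 595.7125987700778 -219.0467807963563
-185 593.8359287183118 -197.59634394964522
-190 594.5419193132432 -192.2338129846503
t 36.75 cmd [546.8  41.2 282.1] 12.51 meas [546.3  39.8 282. ] j6 -15.4 F [-0.6  0.7  0.3] M [ 0.01  0.05 -0.01] gap 87.7 gf 0.0
(636, -262, 282, -17) wz 0.1639 d [-1.2612, 0.0855, 0.0005] rows>= 5.1
```

apply_moves --rows '[[[0,0,0.04],[-0.2,0.014,0],60],[[0,0,0.08],[-0.4,0.027,0],60],[[0,0,0.12],[-0.6,0.04,0],60],[[0,0,0.164],[-0.8,0.054,0],60],[[0,0,0.164],[-0.95,0.065,0],60],[[0,0,0.164],[-0.95,0.065,0],60]]'

```text
time: 37.5
position: [613.8, -191.0, 281.9]
tcp_rot: [[0.297, 0.955, -0.0], [0.955, -0.297, -0.001], [-0.001, 0.0, -1.0]]
force: [1.1, 0.5, -0.1]
finger_gap: 59.9
grasp_force: 0.0
```

```bash
python3 -c "
from h import *
plan([(.164,-.95,.065,0)],(637.5,-262.3,282,-17),(637.5,-262.3,165,-17))
"
```

```text
t 37.5 cmd [ 614.1 -187.1  282.1] -17.01 meas [ 613.8 -191.   281.9] j6 -6.1 F [ 1.1  0.5 -0.1] M [-0.07  0.09 -0.04] gap 59.9 gf 0.0
(637.5, -262.3, 282, -17) wz -0.0001 d [-0.2601, 0.1773, 0.0005] rows>= 1.3
(637.5, -262.3, 165, -17) wz -0.0001 d [-0.2601, 0.1773, 0.4685] rows>= 2.3
```

apply_moves --rows '[[[0,0,0],[-0.26,0.177,0],60],[[0,0,0],[-0.26,0.177,0],60],[[0,0,0],[-0.26,0.177,0],60],[[0,0,0],[-0.26,0.177,0.1],60],[[0,0,0],[-0.26,0.177,0.2],60],[[0,0,0],[-0.26,0.177,0.3],60],[[0,0,0],[-0.26,0.177,0.4],60],[[0,0,0],[-0.26,0.177,0.468],60]]'

```text
time: 38.5
position: [636.5, -260.0, 164.3]
tcp_rot: [[0.292, 0.957, -0.002], [0.957, -0.292, 0.001], [0.001, -0.002, -1.0]]
force: [0.2, -0.0, 0.6]
finger_gap: 60.1
grasp_force: 0.0
```

```bash
python3 -c "
from h import *
W=[(655.6+62*np.cos(np.radians(t)),-203+62*np.sin(np.radians(t)),165,t+90) for t in(-107,-112,-117,-122,-127,-132,-137,-142)]
plan([(0,-.26,.177,.468)],*W)
S,=grab('side');cv2.imwrite('pics/a1.png',cv2.resize(S['frame'][70:200,180:330],(600,520)))
"
```

```text
t 38.5 cmd [ 637.4 -262.3  165.1] -17.01 meas [ 636.5 -260.   164.3] j6 -11.0 F [ 0.2 -0.   0.6] M [ 0.02  0.1  -0.03] gap 60.1 gf 0.0
(np.float64(637.4729543071903), np.float64(-262.2908948697082), 165, -17) wz -0.0001 d [-0.0001, 0.0002, 0.0005] rows>= 0.0
(np.float64(632.3743912082135), np.float64(-260.48539898314084), 165, -22) wz 0.0277 d [0.0008, -0.0214, 0.0005] rows>= 0.5
(np.float64(627.4525890161482), np.float64(-258.2424044996788), 165, -27) wz 0.0555 d [0.0037, -0.0429, 0.0005] rows>= 0.9
(np.float64(622.7450056175413), np.float64(-255.57898196169842), 165, -32) wz 0.0833 d [0.0083, -0.064, 0.0005] rows>= 1.4
(np.float64(618.287468564573), np.float64(-252.51540162293213), 165, -37) wz 0.111 d [0.0148, -0.0846, 0.0005] rows>= 1.9
(np.float64(614.1139024057508), np.float64(-249.07497917959844), 165, -42) wz 0.1388 d [0.0231, -0.1046, 0.0005] rows>= 2.3
(np.float64(610.2560704996115), np.float64(-245.28389832387492), 165, -47) wz 0.1666 d [0.0331, -0.1238, 0.0005] rows>= 2.8
(np.float64(606.7433332763833), np.float64(-241.17101147019082), 165, -52) wz 0.1944 d [0.0447, -0.1421, 0.0005] rows>= 3.3
```

View pics/a1.png

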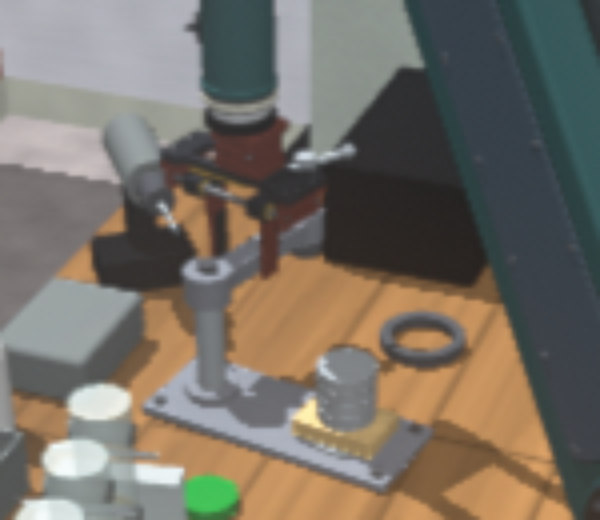

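The fingers straddle the arm, with fingertips at crop (217,250) and (270,270). Now I swing it along the arc.

apply_moves --rows '[[[0,0,0],[0,0,0],40],[[0,0,0.014],[0,-0.0107,0],40],[[0,0,0.028],[0.001,-0.0214,0],40],[[0,0,0.0555],[0.0037,-0.0429,0],40],[[0,0,0.083],[0.0083,-0.064,0],40],[[0,0,0.111],[0.0148,-0.0846,0],40],[[0,0,0.139],[0.0231,-0.1046,0],40],[[0,0,0.1666],[0.0331,-0.1238,0],40]]'

```text
time: 39.55
position: [617.2, -249.3, 167.2]
tcp_rot: [[0.733, 0.68, 0.014], [0.68, -0.733, -0.008], [0.005, 0.016, -1.0]]
force: [16.8, -11.5, -15.0]
finger_gap: 40.3
grasp_force: 9.6
```

```bash
python3 -c "
from h import *
W=[(655.6+62*np.cos(np.radians(t)),-203+62*np.sin(np.radians(t)),165,t+90) for t in(-142,-147,-152,-157,-162,-167,-172,-177)]
plan([(.1666,.0331,-.1238,0)],*W)
"
```

```text
t 39.55 cmd [ 610.3 -245.3  165.1] -47.0 meas [ 617.2 -249.3  167.2] j6 19.3 F [ 16.8 -11.5 -15. ] M [-1.64 -2.48  0.27] gap 40.3 gf 9.6
(np.float64(606.7433332763833), np.float64(-241.17101147019082), 165, -52) wz 0.0278 d [0.0009, -0.0216, 0.0005] rows>= 0.5
(np.float64(603.6024247873837), np.float64(-236.7676201709317), 165, -57) wz 0.0555 d [0.0038, -0.0431, 0.0005] rows>= 0.9
(np.float64(600.8572492427465), np.float64(-232.1072368927252), 165, -62) wz 0.0833 d [0.0084, -0.0642, 0.0005] rows>= 1.4
(np.float64(598.5286990859487), np.float64(-227.22532996633498), 165, -67) wz 0.1111 d [0.015, -0.0848, 0.0005] rows>= 1.9
(np.float64(596.6344959897006), np.float64(-222.15905365124675), 165, -72) wz 0.1389 d [0.0232, -0.1048, 0.0005] rows>= 2.3
(np.float64(595.1890559833155), np.float64(-216.94696536931963), 165, -77) wz 0.1667 d [0.0332, -0.124, 0.0005] rows>= 2.8
(np.float64(594.2033797380227), np.float64(-211.62873225952404), 165, -82) wz 0.1944 d [0.0448, -0.1422, 0.0005] rows>= 3.3
(np.float64(593.6849688452164), np.float64(-206.24482928706252), 165, -87) wz 0.2222 d [0.058, -0.1594, 0.0005] rows>= 3.7
```

apply_moves --rows '[[[0,0,0.014],[0,-0.0108,0],40],[[0,0,0.028],[0.001,-0.0216,0],40],[[0,0,0.042],[0.0022,-0.0324,0],40],[[0,0,0.0555],[0.0038,-0.0431,0],40],[[0,0,0.083],[0.0084,-0.0642,0],40],[[0,0,0.111],[0.015,-0.0848,0],40],[[0,0,0.139],[0.0232,-0.1048,0],40],[[0,0,0.139],[0.0232,-0.1048,0],40]]'

```text
time: 40.55
position: [600.1, -227.4, 167.2]
tcp_rot: [[0.951, 0.308, 0.008], [0.308, -0.951, -0.01], [0.004, 0.012, -1.0]]
force: [4.9, -14.4, -8.6]
finger_gap: 40.4
grasp_force: 7.6
```

```bash
python3 -c "
from h import *
W=[(655.6+62*np.cos(np.radians(t)),-203+62*np.sin(np.radians(t)),165,t+90) for t in(-167,-172,-177,-182,-185,-188,-191,-194)]
plan([(.139,.0232,-.1048,0)],*W)
"
```

```text
t 40.55 cmd [ 596.6 -222.2  165.1] -72.02 meas [ 600.1 -227.4  167.2] j6 45.4 F [  4.9 -14.4  -8.6] M [-2.38 -0.8   0.11] gap 40.4 gf 7.6
(np.float64(595.1890559833155), np.float64(-216.94696536931963), 165, -77) wz 0.0277 d [0.001, -0.0216, 0.0005] rows>= 0.5
(np.float64(594.2033797380227), np.float64(-211.62873225952404), 165, -82) wz 0.0554 d [0.0038, -0.0431, 0.0005] rows>= 0.9
(np.float64(593.6849688452164), np.float64(-206.24482928706252), 165, -87) wz 0.0832 d [0.0084, -0.0642, 0.0005] rows>= 1.4
(np.float64(593.637768724816), np.float64(-200.83623120444494), 165, -92) wz 0.111 d [0.0149, -0.0848, 0.0005] rows>= 1.9
(np.float64(593.8359287183118), np.float64(-197.59634394964522), 165, -95) wz 0.1277 d [0.0197, -0.0969, 0.0005] rows>= 2.1
(np.float64(594.2033797380227), np.float64(-194.37126774047593), 165, -98) wz 0.1443 d [0.0251, -0.1087, 0.0005] rows>= 2.4
(np.float64(594.7391146262448), np.float64(-191.16984228665422), 165, -101) wz 0.161 d [0.0311, -0.1203, 0.0005] rows>= 2.7
(np.float64(595.4416649708883), np.float64(-188.0008424728206), 165, -104) wz 0.1777 d [0.0377, -0.1315, 0.0005] rows>= 3.0
```

apply_moves --rows '[[[0,0,0.014],[0,-0.0108,0],40],[[0,0,0.028],[0.001,-0.0216,0],40],[[0,0,0.042],[0.0022,-0.0324,0],40],[[0,0,0.0554],[0.0038,-0.0431,0],40],[[0,0,0.07],[0.0062,-0.054,0],40],[[0,0,0.083],[0.0084,-0.0642,0],40],[[0,0,0.111],[0.0149,-0.0848,0],40],[[0,0,0.1277],[0.0197,-0.0969,0],40]]'

```text
time: 41.55
position: [595.2, -204.0, 167.1]
tcp_rot: [[0.996, -0.089, 0.004], [-0.089, -0.996, -0.012], [0.005, 0.011, -1.0]]
force: [-0.9, -20.2, -5.3]
finger_gap: 40.5
grasp_force: 9.5
```

```bash
python3 -c "
from h import *
W=[(655.6+62*np.cos(np.radians(t)),-203+62*np.sin(np.radians(t)),165,max(t,-190)+90) for t in(-188,-191,-194,-197,-200,-203)]
plan([(.1277,.0197,-.0969,0)],*W)
"
```

```text
t 41.55 cmd [ 593.8 -197.6  165.1] -95.01 meas [ 595.2 -204.   167.1] j6 70.4 F [ -0.9 -20.2  -5.3] M [-3.28  0.42  0.17] gap 40.5 gf 9.5
(np.float64(594.2033797380227), np.float64(-194.37126774047593), 165, -98) wz 0.0166 d [0.0003, -0.013, 0.0005] rows>= 0.3
(np.float64(594.7391146262448), np.float64(-191.16984228665422), 165, -100) wz 0.0277 d [0.0013, -0.026, 0.0005] rows>= 0.5
(np.float64(595.4416649708883), np.float64(-188.0008424728206), 165, -100) wz 0.0277 d [0.003, -0.0388, 0.0005] rows>= 0.5
(np.float64(596.3091051302919), np.float64(-184.87295430719033), 165, -100) wz 0.0277 d [0.0054, -0.0516, 0.0005] rows>= 0.5
(np.float64(597.3390575112737), np.float64(-181.79475111380856), 165, -100) wz 0.0277 d [0.0084, -0.0642, 0.0005] rows>= 0.5
(np.float64(598.5286990859487), np.float64(-178.77467003366505), 165, -100) wz 0.0277 d [0.0121, -0.0767, 0.0005] rows>= 0.5
```

apply_moves --rows '[[[0,0,0.008],[0.0001,-0.0065,0],40],[[0,0,0.0166],[0.0003,-0.013,0],40],[[0,0,0.022],[0.0008,-0.0195,0],40],[[0,0,0.0277],[0.0013,-0.026,0],40],[[0,0,0.0277],[0.002,-0.032,0],40],[[0,0,0.0277],[0.003,-0.0388,0],40],[[0,0,0.0277],[0.004,-0.045,0],40],[[0,0,0.0277],[0.0054,-0.0516,0],40]]'

```text
time: 42.55
position: [594.4, -190.8, 166.9]
tcp_rot: [[0.985, -0.173, -0.003], [-0.173, -0.985, -0.01], [-0.001, 0.011, -1.0]]
force: [-10.1, -19.1, 3.5]
finger_gap: 40.3
grasp_force: 9.8
```

apply_moves --rows '[[[0,0,0],[0.0015,-0.006,0],40],[[0,0,0],[0.003,-0.012,0],40],[[0,0,0],[0.003,-0.012,0],40]]'

```text
time: 42.92
position: [594.2, -188.7, 166.9]
tcp_rot: [[0.985, -0.173, -0.006], [-0.173, -0.985, -0.011], [-0.003, 0.012, -1.0]]
force: [-14.1, -21.5, 4.2]
finger_gap: 40.2
grasp_force: 11.5
```

```bash
python3 -c "
from h import *
plan([(.0277,.0054,-.0516,0),(0,.003,-.012,0)])
"
```

```text
t 42.92 cmd [ 597.6 -182.   165.1] -99.99 meas [ 594.2 -188.7  166.9] j6 76.7 F [-14.1 -21.5   4.2] M [-3.74  2.62 -0.12] gap 40.2 gf 11.5
```

apply_moves --rows '[[[0,0,0],[-0.004,-0.006,0],40],[[0,0,0],[-0.008,-0.012,0],40],[[0,0,0],[-0.008,-0.012,0],40]]'

```text
time: 43.3
position: [594.2, -188.5, 166.9]
tcp_rot: [[0.985, -0.172, -0.003], [-0.172, -0.985, -0.017], [0.0, 0.017, -1.0]]
force: [-10.7, -31.2, -2.1]
finger_gap: 40.4
grasp_force: 15.9
```

```bash
python3 -c "
from h import *
plan([(0,-.008,-.012,0)])
"
```

```text
t 43.3 cmd [ 596.1 -178.7  165.1] -99.99 meas [ 594.2 -188.5  166.9] j6 77.0 F [-10.7 -31.2  -2.1] M [-5.24  2.01  0.03] gap 40.4 gf 15.9
```

The arm is at its stop: the position holds while the force rises to about 33 N. Back off, open and lift out.

apply_moves --rows '[[[0,0,0],[0,0.03,0],60],[[0,0,0],[0,0.06,0],60],[[0,0,0],[0,0.06,0],60],[[0,0,0],[0,0.06,0],60],[[0,0,0],[0,0.06,-0.1],60],[[0,0,0],[0,0.06,-0.25],60],[[0,0,0],[0,0.06,-0.4],60],[[0,0,0],[0,0.06,-0.5],60]]'

```text
time: 44.3
position: [594.2, -193.0, 292.2]
tcp_rot: [[0.985, -0.173, 0.002], [-0.173, -0.985, -0.001], [0.002, 0.0, -1.0]]
force: [0.2, -1.7, -0.5]
finger_gap: 60.0
grasp_force: 0.0
```

```bash
python3 -c "
from h import *
plan([(0,0,.06,-.5)],(546.8,41.2,290,-60),(570,0,290,-100))
"
```

```text
t 44.3 cmd [ 593.5 -193.5  290.1] -99.99 meas [ 594.2 -193.   292.2] j6 75.6 F [ 0.2 -1.7 -0.5] M [0.05 0.15 0.01] gap 60.0 gf 0.0
(546.8, 41.2, 290, -60) wz -0.2222 d [-0.347, -0.8922, 0.0005] rows>= 3.8
(570, 0, 290, -100) wz 0.0 d [-0.227, -0.746, 0.0005] rows>= 3.1
```

apply_moves --rows '[[[0,0,-0.05],[-0.07,-0.18,0],70],[[0,0,-0.1],[-0.14,-0.36,0],70],[[0,0,-0.16],[-0.21,-0.54,0],70],[[0,0,-0.22],[-0.28,-0.72,0],70],[[0,0,-0.28],[-0.347,-0.9,0],70],[[0,0,-0.34],[-0.347,-0.9,0],70],[[0,0,-0.4],[-0.347,-0.9,0],70],[[0,0,-0.4],[-0.347,-0.9,0],70]]'

```text
time: 45.3
position: [546.9, 43.9, 290.2]
tcp_rot: [[0.47, 0.883, -0.0], [0.883, -0.47, 0.0], [0.0, -0.0, -1.0]]
force: [0.8, -0.0, 0.3]
finger_gap: 70.5
grasp_force: 0.0
```

```bash
python3 -c "
from h import *
plan([(-.4,-.347,-.9,0)])
T,S=grab('top','side')
for z in (222,217):
 print(z,[fit([c],lambda q,d:disc(q,12+d,z+5),[487.7,-176.7],6) for c in (T,S)])
def bar(t,w,z,c0):
  u=np.array([np.cos(t),np.sin(t)]);n=np.array([-u[1],u[0]]);L=np.r_[np.linspace(-48,-16,20),np.linspace(16,48,20)][:,None]
  return np.c_[np.r_[c0+L*u+n*w,c0+L*u-n*w],np.full(80,z)]
ts=np.radians(np.arange(0,180,2))
for c,o in((T,(488,-178)),(S,(487,-174))):
  sc=np.array([np.linalg.norm(samp(c,bar(t,7,219,o))-samp(c,bar(t,0,219,o)),axis=1).mean() for t in ts]);i=sc.argsort()[::-1][:5];print(np.degrees(ts[i]),sc[i].round(1))
cv2.imwrite('pics/d1.png',np.hstack([cv2.resize(T['frame'][120:220,310:410],(400,400),interpolation=3),cv2.resize(S['frame'][80:180,220:320],(400,400),interpolation=3)]))
"
```

```text
t 45.3 cmd [547.1  43.1 290.1] -27.99 meas [546.9  43.9 290.2] j6 25.4 F [ 0.8 -0.   0.3] M [-0.08  0.14 -0.03] gap 70.5 gf 0.0
222 [(array([ 488.63040898, -178.63605815]), np.float64(54.274078369140625)), (array([ 488.78384562, -181.07187934]), np.float64(86.12471008300781))]
217 [(array([ 489.20391855, -179.50353119]), np.float64(54.36634063720703)), (array([ 491.521973  , -189.70189197]), np.float64(86.0096206665039))]
[152. 150. 154. 148. 142.] [50.1 45.8 45.  36.5 35. ]
[160. 162. 172. 170. 168.] [58.6 57.8 56.7 56.6 56.6]
```

View pics/d1.png

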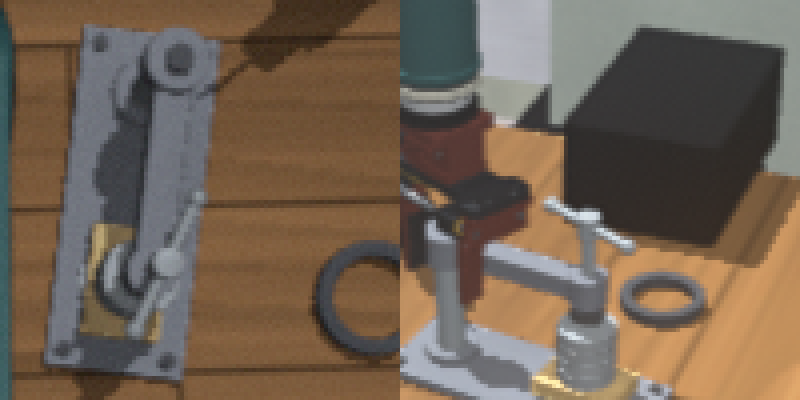

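The arm is closed over the stack and the bar lies at about −27° (≡153°). I place the two fingertips as drive pins either side of the bar and turn clockwise.

```bash
python3 -c "
from h import *
plan([],(488,-177.5,290,13),(488,-177.5,215,13))
"
```

```text
t 45.4 cmd [547.1  43.1 290.1] -27.99 meas [547.   43.4 290.1] j6 25.5 F [ 0.9 -0.   0.2] M [-0.09  0.1   0.04] gap 69.9 gf 0.0
(488, -177.5, 290, 13) wz -0.2277 d [-0.8903, 0.2054, 0.0005] rows>= 3.8
(488, -177.5, 215, 13) wz -0.2277 d [-0.8903, 0.2054, 0.3005] rows>= 3.8
```

apply_moves --rows '[[[0,0,-0.05],[-0.18,0.04,0],60],[[0,0,-0.1],[-0.36,0.08,0],60],[[0,0,-0.15],[-0.54,0.12,0],60],[[0,0,-0.2],[-0.72,0.165,0],60],[[0,0,-0.228],[-0.86,0.2,0],60],[[0,0,-0.228],[-0.89,0.2054,0],60],[[0,0,-0.228],[-0.89,0.2054,0],60],[[0,0,-0.228],[-0.89,0.2054,0],60]]'

```text
time: 46.4
position: [488.2, -176.3, 290.1]
tcp_rot: [[-0.225, 0.974, -0.0], [0.974, 0.225, 0.001], [0.001, 0.0, -1.0]]
force: [0.7, -0.0, -1.4]
finger_gap: 60.0
grasp_force: 0.0
```

apply_moves --rows '[[[0,0,0],[0,0,0.05],60],[[0,0,0],[0,0,0.1],60],[[0,0,0],[0,0,0.15],60],[[0,0,0],[0,0,0.2],60],[[0,0,0],[0,0,0.25],60],[[0,0,0],[0,0,0.3],60],[[0,0,0],[0,0,0.3],60]]'

```text
time: 47.28
position: [487.3, -177.1, 214.0]
tcp_rot: [[-0.226, 0.974, -0.002], [0.974, 0.226, 0.001], [0.001, -0.002, -1.0]]
force: [-0.3, 0.9, -0.1]
finger_gap: 60.0
grasp_force: 0.0
```

```bash
python3 -c "
from h import *
plan([(-.228,-.89,.2054,0),(0,0,0,.3)])
S,=grab('side');cv2.imwrite('pics/e1.png',cv2.resize(S['frame'][60:180,220:330],(550,600),interpolation=3))
"
```

```text
t 47.27 cmd [ 488.  -177.4  215.1] 13.05 meas [ 487.3 -177.1  214. ] j6 -40.6 F [-0.3  0.9 -0.1] M [-0.02  0.02  0.01] gap 60.0 gf 0.0
```

View pics/e1.png

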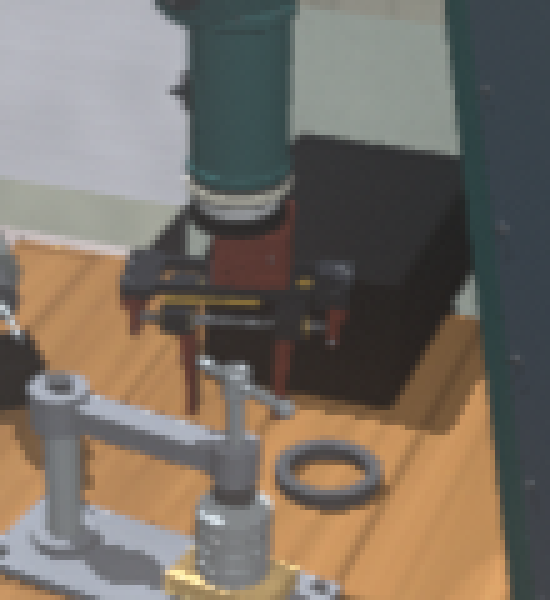

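The fingers straddle the bar on the right sides: the left finger is in front of the far end, and the right finger is behind the near end. Now I turn clockwise.

apply_moves --rows '[[[0,0,0.04],[0,0,0],60],[[0,0,0.08],[0,0,0],60],[[0,0,0.12],[0,0,0],60],[[0,0,0.16],[0,0,0],60],[[0,0,0.2],[0,0,0],60],[[0,0,0.2],[0,0,0],60]]'

```text
time: 48.08
position: [488.0, -177.9, 215.4]
tcp_rot: [[0.389, 0.921, 0.0], [0.921, -0.389, -0.001], [-0.001, 0.0, -1.0]]
force: [-1.0, -1.6, -2.2]
finger_gap: 60.0
grasp_force: 1.0
```

```bash
python3 -c "
from h import *
plan([(.2,0,0,0)])
"
```

```text
t 48.08 cmd [ 488.  -177.4  215.1] -22.95 meas [ 488.  -177.9  215.4] j6 -4.7 F [-1.  -1.6 -2.2] M [-0.4   0.15  0.1 ] gap 60.0 gf 1.0
```

apply_moves --rows '[[[0,0,0.04],[0,0,0],60],[[0,0,0.08],[0,0,0],60],[[0,0,0.12],[0,0,0],60],[[0,0,0.16],[0,0,0],60],[[0,0,0.2],[0,0,0],60],[[0,0,0.24],[0,0,0],60],[[0,0,0.28],[0,0,0],60],[[0,0,0.28],[0,0,0],60]]'

```text
time: 49.08
position: [487.7, -177.1, 215.2]
tcp_rot: [[0.957, 0.29, -0.001], [0.29, -0.957, 0.0], [-0.0, -0.001, -1.0]]
force: [-1.5, -0.6, -1.0]
finger_gap: 60.0
grasp_force: 0.7
```

```bash
python3 -c "
from h import *
plan([(.28,0,0,0)])
"
```

```text
t 49.08 cmd [ 488.  -177.4  215.1] -73.35 meas [ 487.7 -177.1  215.2] j6 45.6 F [-1.5 -0.6 -1. ] M [-0.04  0.43  0.03] gap 60.0 gf 0.7
```

apply_moves --rows '[[[0,0,0.03],[0,0,0],60],[[0,0,0.06],[0,0,0],60],[[0,0,0.09],[0,0,0],60],[[0,0,0.12],[0,0,0],60],[[0,0,0.15],[0,0,0],60],[[0,0,0.18],[0,0,0],60],[[0,0,0.2],[0,0,0],60],[[0,0,0.2],[0,0,0],60]]'

```text
time: 50.08
position: [488.1, -177.2, 215.3]
tcp_rot: [[0.945, -0.328, 0.0], [-0.328, -0.945, 0.0], [0.0, -0.0, -1.0]]
force: [-0.7, 1.0, -1.8]
finger_gap: 60.1
grasp_force: 0.8
```

```bash
python3 -c "
from h import *
plan([(.2,0,0,0)])
"
```

```text
t 50.08 cmd [ 488.  -177.4  215.1] -109.35 meas [ 488.1 -177.2  215.3] j6 81.5 F [-0.7  1.  -1.8] M [0.13 0.28 0.04] gap 60.1 gf 0.8
```

apply_moves --rows '[[[0,0,0.02],[0,0,0],60],[[0,0,0.04],[0,0,0],60],[[0,0,0.06],[0,0,0],60],[[0,0,0.08],[0,0,0],60],[[0,0,0.08],[0,0,0],60]]'

```text
time: 50.7
position: [488.2, -177.3, 215.3]
tcp_rot: [[0.833, -0.553, 0.0], [-0.553, -0.833, 0.0], [0.0, -0.0, -1.0]]
force: [-0.7, 0.6, -1.0]
finger_gap: 59.9
grasp_force: 0.8
```

```bash
python3 -c "
from h import *
plan([(.08,0,0,0)])
T,S=grab('top','side')
cv2.imwrite('pics/f1.png',cv2.resize(S['frame'][120:190,240:310],(560,560),interpolation=3))
"
```

```text
t 50.7 cmd [ 488.  -177.4  215.1] -123.75 meas [ 488.2 -177.3  215.3] j6 96.0 F [-0.7  0.6 -1. ] M [0.13 0.21 0.01] gap 59.9 gf 0.8
```

View pics/f1.png

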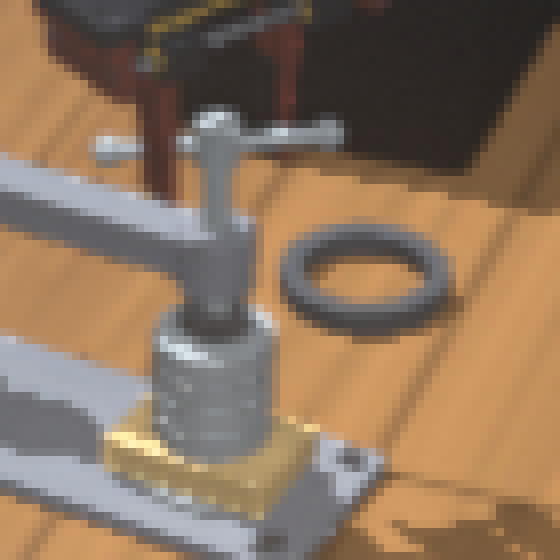

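The handle turns with the fingers and the pad is just above the top cap (crop (215,320)). I carry on in smaller steps.

apply_moves --rows '[[[0,0,0.015],[0,0,0],60],[[0,0,0.03],[0,0,0],60],[[0,0,0.045],[0,0,0],60],[[0,0,0.06],[0,0,0],60],[[0,0,0.06],[0,0,0],60]]'

```text
time: 51.42
position: [488.2, -177.5, 215.3]
tcp_rot: [[0.714, -0.7, 0.0], [-0.7, -0.714, -0.0], [0.0, -0.0, -1.0]]
force: [-0.3, 0.3, -0.2]
finger_gap: 59.7
grasp_force: 0.9
```

```bash
python3 -c "
from h import *
plan([(.06,0,0,0)])
print(readout.get_state()['effort'])
"
```

```text
t 51.42 cmd [ 488.  -177.4  215.1] -134.55 meas [ 488.2 -177.5  215.3] j6 106.8 F [-0.3  0.3 -0.2] M [0.02 0.2  0.07] gap 59.7 gf 0.9
[-1.52358287e-01 -4.43854523e+01 -2.56777489e+01 -3.00000538e-02
 -1.59313702e-01  3.09201730e-01]
```

apply_moves --rows '[[[0,0,0.015],[0,0,0],60],[[0,0,0.03],[0,0,0],60],[[0,0,0.045],[0,0,0],60],[[0,0,0.06],[0,0,0],60],[[0,0,0.06],[0,0,0],60]]'

```text
time: 52.05
position: [488.2, -177.6, 215.3]
tcp_rot: [[0.57, -0.821, 0.0], [-0.821, -0.57, -0.0], [0.001, -0.0, -1.0]]
force: [0.0, -1.3, -1.3]
finger_gap: 60.2
grasp_force: 0.9
```

```bash
python3 -c "
from h import *
plan([(.06,0,0,0)])
print(readout.get_state()['effort'])
"
```

```text
t 52.05 cmd [ 488.  -177.4  215.1] -145.35 meas [ 488.2 -177.6  215.3] j6 117.6 F [ 0.  -1.3 -1.3] M [0.02 0.12 0.02] gap 60.2 gf 0.9
[ 1.21961497e-01 -4.43545282e+01 -2.54751563e+01  1.09947561e-01
 -3.59324017e-02  3.09903575e-01]
```

apply_moves --rows '[[[0,0,0.015],[0,0,0],60],[[0,0,0.03],[0,0,0],60],[[0,0,0.045],[0,0,0],60],[[0,0,0.06],[0,0,0],60],[[0,0,0.06],[0,0,0],60]]'

```text
time: 52.68
position: [488.2, -177.7, 215.3]
tcp_rot: [[0.406, -0.914, 0.0], [-0.914, -0.406, -0.001], [0.001, -0.0, -1.0]]
force: [-0.1, -0.8, -2.4]
finger_gap: 60.1
grasp_force: 1.0
```

```bash
python3 -c "
from h import *
plan([(.06,0,0,0)])
print(readout.get_state()['effort'][5])
"
```

```text
t 52.67 cmd [ 488.  -177.4  215.1] -156.15 meas [ 488.2 -177.7  215.3] j6 128.4 F [-0.1 -0.8 -2.4] M [-0.06  0.09  0.07] gap 60.1 gf 1.0
0.31388537026941776
```

apply_moves --rows '[[[0,0,0.015],[0,0,0],60],[[0,0,0.03],[0,0,0],60],[[0,0,0.045],[0,0,0],60],[[0,0,0.06],[0,0,0],60],[[0,0,0.06],[0,0,0],60]]'

```text
time: 53.3
position: [488.1, -177.8, 215.3]
tcp_rot: [[0.228, -0.974, 0.0], [-0.974, -0.228, -0.001], [0.001, -0.0, -1.0]]
force: [-1.1, -2.1, -1.6]
finger_gap: 59.9
grasp_force: 1.1
```

```bash
python3 -c "
from h import *
plan([(.06,0,0,0)])
print(readout.get_state()['effort'][5])
"
```

```text
t 53.3 cmd [ 488.  -177.4  215.1] -166.95 meas [ 488.1 -177.8  215.3] j6 139.2 F [-1.1 -2.1 -1.6] M [-0.23  0.13  0.09] gap 59.9 gf 1.1
0.324712498113513
```

apply_moves --rows '[[[0,0,0.01],[0,0,0],60],[[0,0,0.02],[0,0,0],60],[[0,0,0.03],[0,0,0],60],[[0,0,0.04],[0,0,0],60],[[0,0,0.05],[0,0,0],60],[[0,0,0.05],[0,0,0],60]]'

```text
time: 54.05
position: [488.0, -177.4, 215.2]
tcp_rot: [[0.07, -0.998, -0.0], [-0.998, -0.07, -0.0], [0.0, 0.0, -1.0]]
force: [-0.5, -3.2, -3.0]
finger_gap: 60.0
grasp_force: 1.6
```

```bash
python3 -c "
from h import *
plan([(.05,0,0,0)])
print(readout.get_state()['effort'][5])
"
```

```text
t 54.05 cmd [ 488.  -177.4  215.1] -175.95 meas [ 488.  -177.4  215.2] j6 148.4 F [-0.5 -3.2 -3. ] M [-0.46  0.11  0.11] gap 60.0 gf 1.6
0.2931046485900879
```

apply_moves --rows '[[[0,0,0.01],[0,0,0],60],[[0,0,0.02],[0,0,0],60],[[0,0,0.03],[0,0,0],60],[[0,0,0.04],[0,0,0],60],[[0,0,0.05],[0,0,0],60],[[0,0,0.05],[0,0,0],60]]'

```text
time: 54.8
position: [487.9, -177.3, 215.1]
tcp_rot: [[-0.087, -0.996, -0.0], [-0.996, 0.087, 0.0], [-0.0, 0.0, -1.0]]
force: [-1.5, -2.2, -2.3]
finger_gap: 60.0
grasp_force: 1.5
```

```bash
python3 -c "
from h import *
plan([(.05,0,0,0)])
print(readout.get_state()['effort'][5])
"
```

```text
t 54.8 cmd [ 488.  -177.4  215.1] -184.95 meas [ 487.9 -177.3  215.1] j6 157.4 F [-1.5 -2.2 -2.3] M [-0.4   0.19  0.06] gap 60.0 gf 1.5
0.28753294609487057
```

Not snug yet, and joint 6 is near its end. I lift off, wind back half a turn and re-engage.

apply_moves --rows '[[[0,0,-0.03],[0,0,0],60],[[0,0,-0.06],[0,0,0],60],[[0,0,-0.06],[0,0,-0.1],60],[[0,0,-0.06],[0,0,-0.2],60],[[0,0,-0.1],[0,0,-0.3],60],[[0,0,-0.15],[0,0,-0.3],60],[[0,0,-0.2],[0,0,-0.3],60],[[0,0,-0.2],[0,0,-0.3],60]]'

```text
time: 55.8
position: [488.4, -176.8, 290.5]
tcp_rot: [[0.515, -0.857, 0.001], [-0.857, -0.515, 0.001], [-0.0, -0.001, -1.0]]
force: [0.3, -0.4, -0.6]
finger_gap: 60.2
grasp_force: 0.0
```

apply_moves --rows '[[[0,0,-0.05],[0,0,0],60],[[0,0,-0.1],[0,0,0],60],[[0,0,-0.15],[0,0,0],60],[[0,0,-0.2],[0,0,0],60],[[0,0,-0.25],[0,0,0],60],[[0,0,-0.3],[0,0,0],60],[[0,0,-0.35],[0,0,0],60],[[0,0,-0.4],[0,0,0],60]]'

```text
time: 56.8
position: [488.2, -177.0, 290.2]
tcp_rot: [[0.974, 0.227, 0.0], [0.227, -0.974, 0.001], [0.001, -0.001, -1.0]]
force: [-0.7, 0.8, 0.5]
finger_gap: 59.7
grasp_force: 0.0
```

apply_moves --rows '[[[0,0,-0.05],[0,0,0],60],[[0,0,-0.1],[0,0,0],60],[[0,0,-0.15],[0,0,0],60],[[0,0,-0.2],[0,0,0],60],[[0,0,-0.25],[0,0,0],60],[[0,0,-0.3],[0,0,0],60],[[0,0,-0.35],[0,0,0],60],[[0,0,-0.4],[0,0,0],60]]'

```text
time: 57.8
position: [488.2, -177.0, 290.2]
tcp_rot: [[0.085, 0.996, 0.0], [0.996, -0.085, 0.001], [0.001, 0.0, -1.0]]
force: [0.0, 1.1, 0.3]
finger_gap: 59.9
grasp_force: 0.0
```

```bash
python3 -c "
from h import *
plan([(-.2,0,0,-.3),(-.4,0,0,0),(-.4,0,0,0)],(488,-177.4,290,9),(488,-177.4,213,9))
S,=grab('side')
cv2.imwrite('pics/g1.png',cv2.resize(S['frame'][90:190,240:310],(420,600),interpolation=3))
"
```

```text
t 57.8 cmd [ 488.  -177.4  290.1] -4.95 meas [ 488.2 -177.   290.2] j6 -22.7 F [0.  1.1 0.3] M [-0.07  0.06  0.01] gap 59.9 gf 0.0
(488, -177.4, 290, 9) wz -0.0775 d [0.0002, -0.0002, 0.0005] rows>= 1.3
(488, -177.4, 213, 9) wz -0.0775 d [0.0002, -0.0002, 0.3085] rows>= 1.3
```

View pics/g1.png

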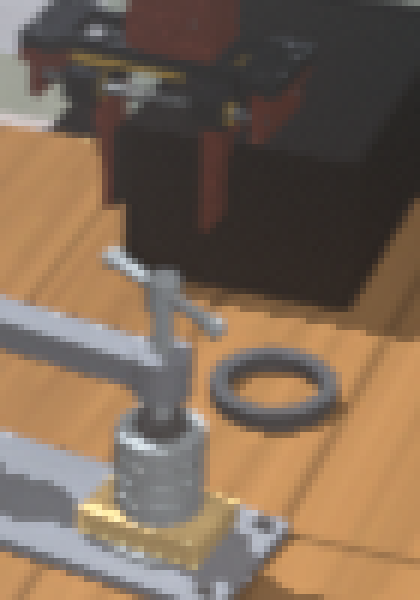

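The bar is back near its first direction, after about half a turn. I re-engage.

apply_moves --rows '[[[0,0,-0.04],[0,0,0],60],[[0,0,-0.08],[0,0,0],60],[[0,0,-0.08],[0,0,0.1],60],[[0,0,-0.08],[0,0,0.2],60],[[0,0,-0.08],[0,0,0.308],60],[[0,0,-0.08],[0,0,0.308],60]]'

```text
time: 58.6
position: [486.7, -176.4, 211.5]
tcp_rot: [[-0.16, 0.987, -0.004], [0.987, 0.16, 0.002], [0.003, -0.003, -1.0]]
force: [-0.5, -0.0, 0.6]
finger_gap: 59.9
grasp_force: 0.0
```

apply_moves --rows '[[[0,0,0.03],[0,0,0],60],[[0,0,0.05],[0,0,0],60],[[0,0,0.07],[0,0,0],60],[[0,0,0.08],[0,0,0],60],[[0,0,0.08],[0,0,0],60]]'

```text
time: 59.22
position: [488.6, -178.0, 214.1]
tcp_rot: [[0.087, 0.996, 0.001], [0.996, -0.087, -0.001], [-0.001, 0.001, -1.0]]
force: [-0.2, -0.8, 1.7]
finger_gap: 60.2
grasp_force: 0.9
```

```bash
python3 -c "
from h import *
plan([(-.08,0,0,.308),(.08,0,0,0)])
print(readout.get_state()['effort'][5])
"
```

```text
t 59.23 cmd [ 488.  -177.4  213.1] -4.95 meas [ 488.6 -178.   214.1] j6 -22.6 F [-0.2 -0.8  1.7] M [-0.31  0.17  0.03] gap 60.2 gf 0.9
0.2606239914894104
```

apply_moves --rows '[[[0,0,0.01],[0,0,0],60],[[0,0,0.02],[0,0,0],60],[[0,0,0.03],[0,0,0],60],[[0,0,0.04],[0,0,0],60],[[0,0,0.04],[0,0,0],60]]'

```text
time: 59.85
position: [488.0, -177.4, 213.1]
tcp_rot: [[0.211, 0.977, -0.0], [0.977, -0.211, 0.0], [0.0, -0.0, -1.0]]
force: [-0.3, -3.1, 0.8]
finger_gap: 60.2
grasp_force: 1.2
```

```bash
python3 -c "
from h import *
plan([(.04,0,0,0)])
print(readout.get_state()['effort'][5])
"
```

```text
t 59.85 cmd [ 488.  -177.4  213.1] -12.15 meas [ 488.  -177.4  213.1] j6 -15.4 F [-0.3 -3.1  0.8] M [-0.54  0.21  0.09] gap 60.2 gf 1.2
0.2754304278641939
```

apply_moves --rows '[[[0,0,0.01],[0,0,0],60],[[0,0,0.02],[0,0,0],60],[[0,0,0.03],[0,0,0],60],[[0,0,0.03],[0,0,0],60]]'

```text
time: 60.35
position: [487.9, -177.5, 213.1]
tcp_rot: [[0.302, 0.953, -0.0], [0.953, -0.302, -0.0], [-0.0, -0.0, -1.0]]
force: [-0.5, -4.3, -0.1]
finger_gap: 60.3
grasp_force: 1.6
```

```bash
python3 -c "
from h import *
plan([(.03,0,0,0)])
print(readout.get_state()['effort'][5])
"
```

```text
t 60.35 cmd [ 488.  -177.4  213.1] -17.55 meas [ 487.9 -177.5  213.1] j6 -10.0 F [-0.5 -4.3 -0.1] M [-0.71  0.19  0.08] gap 60.3 gf 1.6
0.29940247535705566
```

apply_moves --rows '[[[0,0,0.01],[0,0,0],60],[[0,0,0.02],[0,0,0],60],[[0,0,0.03],[0,0,0],60],[[0,0,0.03],[0,0,0],60]]'

```text
time: 60.85
position: [487.7, -177.7, 213.0]
tcp_rot: [[0.391, 0.92, -0.001], [0.92, -0.391, -0.001], [-0.001, -0.0, -1.0]]
force: [-0.8, -5.2, -1.2]
finger_gap: 59.9
grasp_force: 2.3
```

```bash
python3 -c "
from h import *
plan([(.03,0,0,0)])
print(readout.get_state()['effort'][5])
"
```

```text
t 60.85 cmd [ 488.  -177.4  213.1] -22.95 meas [ 487.7 -177.7  213. ] j6 -4.6 F [-0.8 -5.2 -1.2] M [-0.91  0.24  0.15] gap 59.9 gf 2.3
0.30485554598271847
```

apply_moves --rows '[[[0,0,0.01],[0,0,0],60],[[0,0,0.02],[0,0,0],60],[[0,0,0.03],[0,0,0],60],[[0,0,0.03],[0,0,0],60]]'

```text
time: 61.35
position: [487.7, -177.9, 212.9]
tcp_rot: [[0.476, 0.879, -0.001], [0.879, -0.476, -0.001], [-0.001, -0.0, -1.0]]
force: [-1.7, -6.3, -2.4]
finger_gap: 59.9
grasp_force: 3.1
```

```bash
python3 -c "
from h import *
plan([(.03,0,0,0)])
print(readout.get_state()['effort'][5])
"
```

```text
t 61.35 cmd [ 488.  -177.4  213.1] -28.35 meas [ 487.7 -177.9  212.9] j6 0.8 F [-1.7 -6.3 -2.4] M [-1.05  0.28  0.22] gap 59.9 gf 3.1
0.35827268846333027
```

apply_moves --rows '[[[0,0,0.006],[0,0,0],60],[[0,0,0.012],[0,0,0],60],[[0,0,0.018],[0,0,0],60],[[0,0,0.018],[0,0,0],60]]'

```text
time: 61.85
position: [487.6, -177.9, 212.8]
tcp_rot: [[0.525, 0.851, -0.001], [0.851, -0.525, -0.001], [-0.001, -0.0, -1.0]]
force: [-1.2, -5.8, -2.1]
finger_gap: 60.1
grasp_force: 4.0
```

```bash
python3 -c "
from h import *
plan([(.018,0,0,0)])
print(readout.get_state()['effort'][5])
"
```

```text
t 61.85 cmd [ 488.  -177.4  213.1] -31.59 meas [ 487.6 -177.9  212.8] j6 4.1 F [-1.2 -5.8 -2.1] M [-1.09  0.26  0.24] gap 60.1 gf 4.0
0.3639326523989439
```

apply_moves --rows '[[[0,0,0.006],[0,0,0],60],[[0,0,0.01],[0,0,0],60],[[0,0,0.01],[0,0,0],60],[[0,0,0.01],[0,0,0],60]]'

```text
time: 62.35
position: [487.6, -177.9, 212.8]
tcp_rot: [[0.551, 0.835, -0.001], [0.835, -0.551, -0.001], [-0.001, -0.0, -1.0]]
force: [-0.9, -6.7, -3.7]
finger_gap: 59.8
grasp_force: 4.4
```

```bash
python3 -c "
from h import *
plan([(.01,0,0,0)])
print(readout.get_state()['effort'][5])
"
```

```text
t 62.35 cmd [ 488.  -177.4  213.1] -33.39 meas [ 487.6 -177.9  212.8] j6 5.8 F [-0.9 -6.7 -3.7] M [-1.06  0.31  0.34] gap 59.8 gf 4.4
0.32015103846788406
```

Mz is now 0.24–0.34 N m (noisy reading), which is snug. I back the fingers off and lift clear, then check.

apply_moves --rows '[[[0,0,-0.03],[0,0,0],60],[[0,0,-0.06],[0,0,0],60],[[0,0,-0.06],[0,0,0],60],[[0,0,-0.06],[0,0,-0.1],60],[[0,0,-0.06],[0,0,-0.2],60],[[0,0,-0.06],[0,0,-0.3],60],[[0,0,-0.06],[0,0,-0.35],60],[[0,0,-0.06],[0,0,-0.35],60]]'

```text
time: 63.35
position: [488.4, -177.3, 301.2]
tcp_rot: [[0.385, 0.923, 0.001], [0.923, -0.385, -0.0], [0.0, 0.001, -1.0]]
force: [0.1, -0.9, -0.2]
finger_gap: 59.9
grasp_force: 0.0
```

```bash
python3 -c "
from h import *
plan([(-.06,0,0,-.35)],(547,43,300,-22))
"
```

```text
t 63.35 cmd [ 488.  -177.4  300.6] -22.59 meas [ 488.4 -177.3  301.2] j6 -4.9 F [ 0.1 -0.9 -0.2] M [-0.11  0.11 -0.  ] gap 59.9 gf 0.0
(547, 43, 300, -22) wz -0.0033 d [0.9047, -0.121, 0.0025] rows>= 3.7
```

apply_moves --rows '[[[0,0,0],[0.2,-0.03,0],60],[[0,0,0],[0.4,-0.055,0],60],[[0,0,0],[0.6,-0.08,0],60],[[0,0,0],[0.8,-0.11,0],60],[[0,0,0],[0.905,-0.121,0],60],[[0,0,0],[0.905,-0.121,0],60]]'

```text
time: 64.1
position: [546.6, 44.8, 299.2]
tcp_rot: [[0.382, 0.924, -0.002], [0.924, -0.382, 0.0], [-0.0, -0.002, -1.0]]
force: [0.1, 0.1, 0.1]
finger_gap: 59.8
grasp_force: 0.0
```

```bash
python3 -c "
from h import *
plan([(0,.905,-.121,0)])
T,S=grab('top','side')
for c in(T,S):print(fit([c],lambda q,d:rect(q,48+d,33+d,38),[487.7,-176.7,-.154],8,.2))
for z in(214,210,206,202):print(z,[fit([c],lambda q,d:disc(q,12+d,z+5),[487.7,-177],5)[1].round(1) for c in(T,S)])
cv2.imwrite('pics/z1.png',np.hstack([cv2.resize(T['frame'][90:230,140:420],(460,230)),cv2.resize(S['frame'][100:190,230:320],(330,330),interpolation=3)[:230]]) if 0 else np.hstack([cv2.copyMakeBorder(cv2.resize(T['frame'][90:230,140:420],(460,230)),0,270,0,0,0),cv2.resize(S['frame'][95:185,245:305],(333,500),interpolation=3)]))
"
```

```text
t 64.1 cmd [547.   43.1 300.6] -22.59 meas [546.6  44.8 299.2] j6 19.9 F [0.1 0.1 0.1] M [-0.07  0.11 -0.01] gap 59.8 gf 0.0
(array([ 4.87864631e+02, -1.73486938e+02, -2.14379671e-01]), np.float64(34.946205139160156))
(array([ 4.85997768e+02, -1.68926246e+02, -1.75675641e-01]), np.float64(28.981624603271484))
214 [np.float64(52.4), np.float64(89.6)]
210 [np.float64(52.5), np.float64(89.5)]
206 [np.float64(52.7), np.float64(89.1)]
202 [np.float64(52.9), np.float64(88.7)]
```

View pics/z1.png

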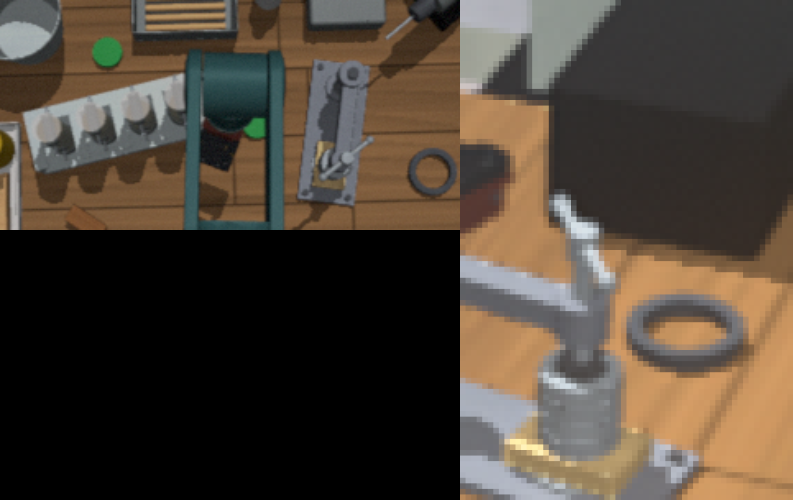

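The arm is closed with its pad on the top cap. The handle has turned about 215° (3.75 rad), which matches the expected contact height. The stack is square and the feeders stand in the rack. I hand in.

```bash
python3 -c "
from bench import ctrl
print(ctrl.close_job())"
```

```text
the job is handed in; nothing more can be done
None
```

The job is handed in, though I got no verdict back: four caps stacked right way up on the block over the anvil (about 2 mm off-centre), clamp arm closed against its stop, and handle wound down to a noisy final reading of about 0.24–0.34 N m, which I took as snug.

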